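# Hang the formula scoop on its peg behind the sliding door

## Robot

A 6-joint arm with a two-finger parallel gripper is mounted at the origin on the work surface. World frame = base frame: x ahead of the robot, y to its left, z up, the work surface at z = 0. Lengths are in m, angles in rad, forces in N, time in s.
With the tool pointing down it reaches from about 0.35 to 0.975 m from the base axis. Payload 4.9 kg.
Tool frame: the origin (TCP) lies at the very end of the fingers, on their centre line; the grasp point (between the pads) lies 19 mm behind it (manip.hold_point_z is the distance from the TCP to the grasp point, in m); z points along the fingers, y is the direction in which the jaws open and shut (so a half turn about z gives the same grasp; the last joint's range is limited). The gripper opens to 85 mm and grips with 20 to 120 N. Pads are 22 mm wide; open, the fingers measure 114 mm over their backs; the gripper's body (76 mm by 85 mm) begins 54 mm behind the grasp point. The pads swing forward as they close: fully open they stand 13 mm farther back than shut.
Start: joints at [1.121, 0.053, 1.613, -0, 1.476, -0.119], TCP at [0.203, 0.591, 0.231] pointing down, gripper open.
Joint ranges: [-3.01, 3.01], [-1.01, 2.22], [0.06, 2.58], [-1.02, 4.17], [0.09, 2.62], [-3.14, 3.14]. Speed limits (rad/s): [2.57, 2.57, 3.14, 3.14, 3.14, 3.14].

## Interface

Orientations are given as a unit quaternion [w, x, y, z].
In Python, from plant import monitor, grab_frame, camera_params, ticket, manip gives the robot as it stands.
- The arm moves only by the tool play_rows, never from a script. Its argument "commands" is a list of rows, each an object of numbers: "dx", "dy", "dz": the shift along the tool's x, y, z in cm; "rx", "ry", "rz": the turn, a rotation vector about the tool's x, y, z in rad; "claw": the closure, from 0 (fully open) to 1 (shut). In form: [{"dx": .., "dy": .., "dz": .., "rx": .., "ry": .., "rz": .., "claw": ..}, ...]. A call has 1 to 5 rows; each row is the pose to reach, as a shift and turn from the pose measured when the call began, along the tool's axes at that moment; what a row does not reach only later rows make up. A row lasts 1/10 s, in which the tool goes at most 50 mm and 8.59 degrees, less where a joint would pass 70% of its speed; a pose out of reach is approached as far as the arm can. A call with a gripper value outside its range is refused whole. The fingers move at their own pace and stop on an object; the grip force is fixed at half the most. Time passes only in rows, so rows that repeat a pose let the fingers close. It gives the time, the measured TCP pose, the force and the opening at its end, in the units of the state.
- monitor.state(): the state, without advancing time (a new reading comes with each control period).
- grab_frame(name): name is "side" or "top"; returns the picture (480x640x3 uint8, blue, green, red); there is no depth.
- camera_params(name): a dict with "fx", "fy", "cx", "cy" (pixels), "rvec" (rotation vector, rad) and "tvec" (3), from world to camera coordinates, as OpenCV has them. Camera axes: x right, y down, z forward; pixel columns grow to the right and rows downward; lengths in m; the calibration is good to about 2 mm. A picture is of the moment at which its call begins. camera_params takes no time and is no camera call.
- ticket.job_done(): hands the job in, once; it reports no verdict.
The state is a dict: "time": time; "joint_pos": joint angles; "joint_vel": joint speeds; "joint_efforts": joint torques, N m; "tool_pos": TCP position; "tool_rot": TCP orientation; "contact_force": force on the tool from outside, world axes, zero at the start; "ft_torque": the same for the moment, N m; "gripper_width": opening from 0.0 (shut) to 1.0 (fully open).
Only numpy, scipy, OpenCV 4.12 (cv2) and the standard library are available. Lean on these libraries where they do the work, as an engineer would, in place of code of your own. Each camera call takes 0.05 s, during which the arm holds its last target.

## Task

Slide the small cabinet's acrylic door all the way over to the tins' side, hang the orange scoop by its eye on the slanted red peg in the open bay and let go, so that it hangs there by itself with its cup below the peg, then slide the door fully shut in front of it. Leave the tins, tong, bottle, saucer and jar where they stand.

Things in the scene. Friction and masses are not known exactly. Their poses are not given: they have to be found in the camera images.
- cabinet: fixed slim white cabinet, 140 deep (x) x 410 wide (y) x 185 high mm. Origin: centre of underside; x from open front to back, y to the tin bay, z up. Clear back wall's inner face at x 60. Divider at y 4: tin bay y > 0, roofed; peg bay y < 0, open on top (and in front when the door is away), floor z 12, side wall y -199, 110 high. Peg root at 60, -100, 150
- peg: red coated peg, 7 mm thick (7.6 at its round tip), 47 mm long, fixed to the cabinet's back wall. Origin: on its axis where it leaves the wall. z runs along the peg to the tip (z 47 mm), leaning 40 degrees from vertical towards the cabinet's front; y is level, parallel to the cabinet's y; x points up and to the back, across the peg
- door (a joint): clear bluish acrylic door, 188 wide x 172 high x 6 mm, in front of the bays; slides along the cabinet's y. 0 m = shut (covers the peg bay), 0.19 m = fully open (in front of the tin bay, away from the peg). Starts shut or a little ajar; about 2 N moves it and it stays where it is left
- door_tab (a point): top centre of the blue tab that stands up from the middle of the door's top edge, 224 mm above the counter; the tab is 12 mm (cabinet x) x 24 mm (cabinet y) and stands 38 mm above the door's edge, with free air around it; moves with the door
- scoop: orange plastic measuring scoop, about 35 g, standing on its cup. Origin: centre of the cup's underside; z out of the cup's mouth, x along the handle to the eye. Cup 46 mm across (foot 40), 30 high; level handle 14 wide (y), 6 thick (z 24 to 30), x 23 to 75; then a round eye, 27 outside, 14 inside, 6 thick, hole axis along z
- scoop_eye (a point): centre of the hole in the scoop's handle, at x = 85, z = 27 mm of the scoop
- tin_a: closed blue formula tin, 84 mm across, 125 mm high, in the tin bay (origin: centre of underside); leave alone
- tin_b: closed green formula tin, as tin_a; leave alone
- tong: stainless bottle tong lying on the counter, 180 mm long (x), 63 mm wide, 8 mm high (origin: middle of underside); leave alone
- bottle: empty polypropylene feeding bottle with a blue cap, standing, 62 mm across, 150 mm high (origin: centre of underside); leave alone
- saucer: white ceramic saucer, 110 mm across, 16 mm high (origin: centre of underside); leave alone
- jar: clear jar with a yellow lid, 72 mm across, 90 mm high (origin: centre of underside); leave alone
Things that resemble listed ones, but are neither listed nor needed, are in the scene too. Of the things that look like the scoop, the largest one is meant.

How it is judged:
On the way, in this order (a step that is already met when the one before it is completed fails the run):
1. the door is slid open (at least 165 mm) (value of joint door above 0.165 m), for 0.1 s.
2. the scoop is lifted off the counter in the gripper, its cup's foot more than 50 mm up (height (world z) of scoop above 0.05 m and contact force between the fingers and scoop above 0.5 N), for 0.2 s.
3. door still open, the scoop hangs almost still on the peg, let go: eye's centre within 8 mm of the peg's axis and at most 32 mm from its root, cup 40 mm or more below the root (z of scoop_eye in the frame of peg between -0.004 and 0.032 m and x of scoop_eye in the frame of peg between -0.008 and 0.008 m and y of scoop_eye in the frame of peg between -0.008 and 0.008 m and height (world z) of scoop below 0.11 m and contact force between the fingers and scoop below 0.05 N and linear speed of scoop below 0.05 m/s and value of joint door above 0.12 m), for 0.2 s.
At the end, for the whole second after the job is handed in: The scoop hangs at rest by its eye on the peg (eye's centre within 8 mm of the peg's axis and no more than 32 mm out from its root, cup at least 40 mm lower than the root) and the door is shut to within 10 mm (z of scoop_eye in the frame of peg between -0.004 and 0.032 m and x of scoop_eye in the frame of peg between -0.008 and 0.008 m and y of scoop_eye in the frame of peg between -0.008 and 0.008 m and height (world z) of scoop below 0.11 m and linear speed of scoop below 0.03 m/s and value of joint door below 0.01 m); the robot touches nothing.
It fails at once if a tin, the tong, the bottle, the saucer or the jar is moved by more than 25 mm (distance of any of tin_a, tin_b, tong, bottle, saucer, jar from where it was at the start of the episode above 0.025 m).
It also fails if it takes over 72 s, if anything falls off the work surface, if the arm or the gripper's body presses on something with over 40 N, if the wrist force passes 120 N, or if a joint passes its speed limit or range.

## Working session

There is one attempt and no reset: what is moved stays moved. The work goes in short steps, Python scripts to look and compute and a tool call to move; the robot and the scene stay as the last step left them, time stands still between calls to the robot, and variables do not carry over. Pictures are saved under pics/ and viewed, and the job is handed in when it is done.

Besides the shell and the picture viewer there is one more tool, called as name([rows], argument=value, ...), one row to a line, values as JSON. play_rows: Moves the arm, as the interface text tells. Its arguments: {"type":"object","properties":{"commands":{"type":"array"}},"required":["commands"]}

```bash
mkdir -p pics; ls
python3 - <<'E'
from plant import monitor, grab_frame, camera_params, manip
import cv2
for n in("side","top"):
    cv2.imwrite(f"pics/{n}0.png",grab_frame(n)); print(n,camera_params(n))
print(monitor.state()); print(manip.hold_point_z)
E
```

```text
pics
side {'fx': 524.2824608701205, 'fy': 524.2824608701205, 'cx': 317.83030455667716, 'cy': 250.0858226947662, 'rvec': array([ 2.12076001, -0.35000029,  0.16259377]), 'tvec': array([-0.46271118,  0.21088006,  0.94013544])}
top {'fx': 492.5803653702522, 'fy': 492.5803653702522, 'cx': 317.1855836990927, 'cy': 236.64369670571128, 'rvec': array([ 2.1863553 , -2.14068536,  0.1207613 ]), 'tvec': array([-7.75209285e-04,  4.96859633e-01,  1.19257323e+00])}
{'time': 0.1, 'joint_pos': array([ 1.12097165e+00,  5.33247137e-02,  1.61412982e+00, -2.04137229e-07,
        1.47601494e+00, -1.18990327e-01]), 'joint_vel': array([-0.00078133, -0.00187667, -0.0005694 , -0.00058471,  0.0010686 ,
       -0.00059797]), 'joint_efforts': array([ 3.69635873e-04, -3.94899559e+01, -3.71365464e+01, -1.06252110e-04,
        3.89789755e-03, -3.92010861e-05]), 'tool_pos': array([0.20277051, 0.59060487, 0.23018101]), 'tool_rot': array([-2.63209601e-04,  1.64663744e-01,  9.86349315e-01, -9.00740018e-04]), 'contact_force': array([-0.5916772 ,  0.33156558,  0.00108101]), 'ft_torque': array([-0.02895825,  0.03506253,  0.03964325]), 'gripper_width': 1.002666202798145}
0.0187
```

View pics/side0.png

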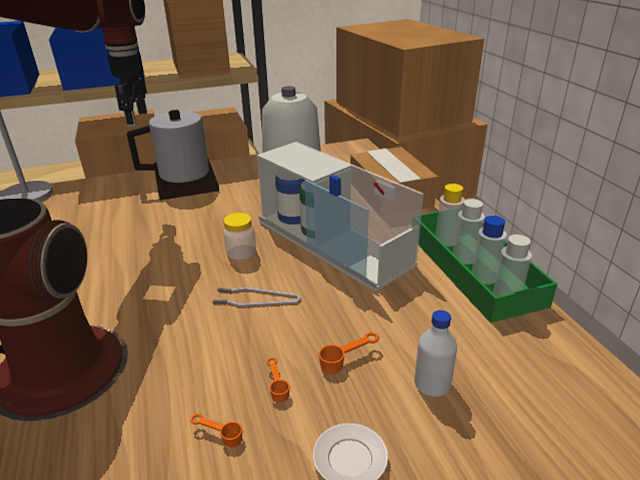

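View pics/top0.png

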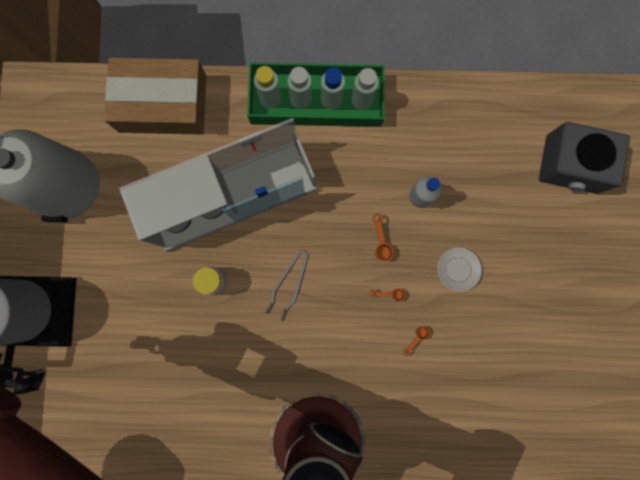

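Three orange scoops (top view): (384,250), (398,295) and (423,333). The first looks largest; I'll confirm it in enlarged crops.

```bash
cat > h.py <<'E'
import numpy as np, cv2
from plant import monitor, grab_frame, camera_params, manip
from scipy.spatial.transform import Rotation as R
def cam(n):
    c=camera_params(n);K=np.array([[c['fx'],0,c['cx']],[0,c['fy'],c['cy']],[0,0,1]])
    return K,np.array(c['rvec']),np.array(c['tvec'])
def ray(n,p):
    K,r,t=cam(n);Rm=cv2.Rodrigues(r)[0]
    d=Rm.T@np.linalg.inv(K)@np.array([p[0],p[1],1.]);return -Rm.T@t,d/np.linalg.norm(d)
def onz(n,p,z):
    o,d=ray(n,p);return o+d*(z-o[2])/d[2]
def tri(ps,pt):
    o1,d1=ray('side',ps);o2,d2=ray('top',pt)
    A=np.stack([d1,-d2],1);s=np.linalg.lstsq(A,o2-o1,rcond=None)[0]
    a,b=o1+s[0]*d1,o2+s[1]*d2;return (a+b)/2,np.linalg.norm(a-b)
def proj(n,P):
    K,r,t=cam(n);return cv2.projectPoints(np.atleast_2d(np.array(P,float)),r,t,K,None)[0][:,0]
def crop(img,x0,y0,x1,y1,s,f):
    cv2.imwrite(f,cv2.resize(img[y0:y1,x0:x1],None,fx=s,fy=s,interpolation=cv2.INTER_CUBIC))
E
python3 - <<'E'
from h import *
s=cv2.imread('pics/side0.png');t=cv2.imread('pics/top0.png')
crop(t,110,110,330,260,3.6,'pics/tcab.png')
crop(s,250,135,430,295,3.7,'pics/scab.png')
a=cv2.resize(t[205:365,360:440],None,fx=3.7,fy=3.7,interpolation=2)
b=cv2.resize(s[325:455,185:390],None,fx=2.4,fy=2.4,interpolation=2)
c=np.zeros((600,800,3),np.uint8);c[:a.shape[0],:a.shape[1]]=a;c[:b.shape[0],300:300+b.shape[1]]=b
cv2.imwrite('pics/scoops.png',c)
for n,i in(('top',t),('side',s)):
    h=cv2.cvtColor(i,cv2.COLOR_BGR2HSV);m=cv2.inRange(h,(4,190,90),(16,255,255))
    N,l,st,ce=cv2.connectedComponentsWithStats(m)
    for k in range(1,N):
        if st[k,4]>40:print(n,st[k],ce[k].round(1))
E
```

```text
top [376 215  17  45 314] [382.7 245. ]
top [375 290  30  11 146] [393.8 294.2]
top [407 327  22  24 150] [419.7 335.7]
side [319 332  60  42 876] [340.  353.4]
side [267 358  23  44 498] [277.7 383.9]
side [191 414  51  33 641] [223.3 430. ]
```

View pics/tcab.png

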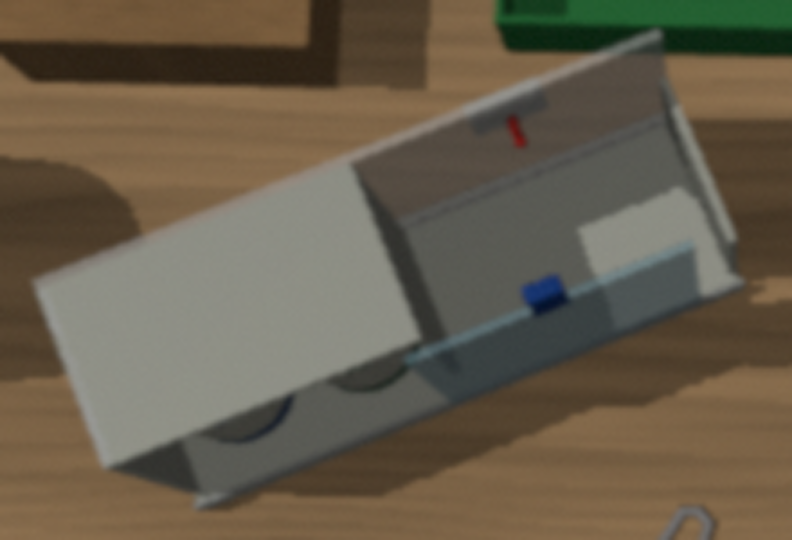

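View pics/scab.png

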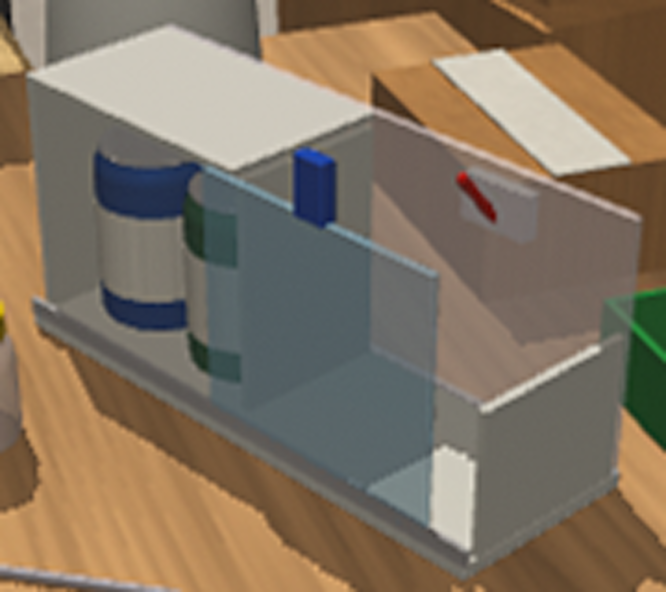

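View pics/scoops.png

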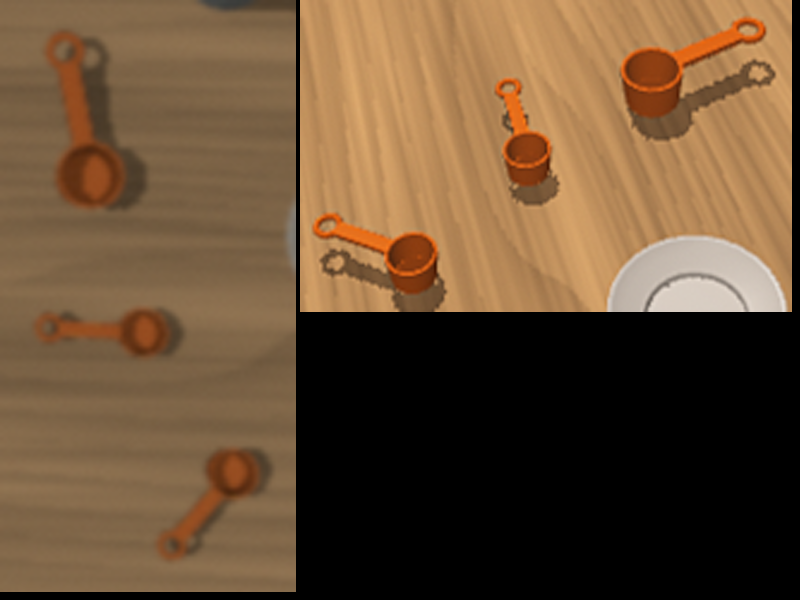

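Picture shows: scoops in the top view at (384,250), (398,295), (423,333). The first is clearly the largest in both crops (side (332,358)), so it is the one meant. The door is somewhat ajar, with the tab at about (261,191) top / (335,185) side and the peg at about (253,146) top.

Run:
```python
from h import *
np.set_printoptions(precision=4,suppress=True)
T=lambda x,y:(110+x/3.6,110+y/3.6)
S=lambda x,y:(250+x/3.7,135+y/3.7)
for n in('side','top'):print(n,'cam',ray(n,(320,240)))
pts={'A backleft roof':(T(36,283),None,.185),'B frontleft roof':(T(106,467),S(33,75),.185),'roof front right':(T(420,340),S(237,167),.185),'D backright':(T(662,32),S(640,217),.185),'fl floor':(T(200,503),S(35,303),.012),'fr floor':(T(743,283),None,.012),'fr floor bot':(None,S(467,577),0.),'side wall back top':(T(668,85),None,.11),'side wall front top':(T(735,238),S(483,410),.11),'peg tip':(T(520,145),S(462,179),.186),'peg root':(T(513,118),S(492,217),.15),'tab top':(T(543,286),S(313,156),.224), 'doorR':(T(692,243),S(437,273),.186),'doorL':(T(410,358),S(203,168),.186)}
for k,(t,s,z) in pts.items():
    print(k,'top',onz('top',t,z) if t else '','side',onz('side',s,z) if s else '','tri',tri(s,t) if s and t else '')
# scoop
cup=(384.6,252);
```

```text
side cam (array([ 0.2431, -0.7894,  0.6783]), array([ 0.258 ,  0.8097, -0.527 ]))
top cam (array([0.3605, 0.0078, 1.2406]), array([ 0.105 , -0.0043, -0.9945]))
A backleft roof top [0.5753 0.4414 0.185 ] side  tri 
B frontleft roof top [0.4643 0.3922 0.185 ] side [0.4679 0.388  0.185 ] tri (array([0.4666, 0.3925, 0.1832]), np.float64(0.004197812985034289))
roof front right top [0.5453 0.2075 0.185 ] side [0.5503 0.2083 0.185 ] tri (array([0.5475, 0.2069, 0.1857]), np.float64(0.004651828908413178))
D backright top [0.7405 0.0666 0.185 ] side [0.741  0.0679 0.185 ] tri (array([0.7402, 0.0666, 0.1858]), np.float64(6.940970581899379e-05))
fl floor top [0.4576 0.3883 0.012 ] side [0.4569 0.3967 0.012 ] tri (array([0.4562, 0.3868, 0.0175]), np.float64(0.0020487084703766185))
fr floor top [0.6211 0.0143 0.012 ] side  tri 
fr floor bot top  side [0.6229 0.0178 0.    ] tri 
side wall back top top [0.7316 0.0659 0.11  ] side  tri 
side wall front top top [0.63   0.0197 0.11  ] side [0.6289 0.0211 0.11  ] tri (array([0.6291, 0.0198, 0.1109]), np.float64(0.0014022455941686376))
peg tip top [0.667  0.1513 0.186 ] side [0.6669 0.1451 0.186 ] tri (array([0.6689, 0.1516, 0.1826]), np.float64(0.001718836755933215))
peg root top [0.6949 0.1613 0.15  ] side [0.694  0.1594 0.15  ] tri (array([0.6951, 0.1615, 0.1489]), np.float64(0.00028558852008021905))
tab top top [0.5719 0.1298 0.224 ] side [0.5694 0.1281 0.224 ] tri (array([0.5711, 0.1301, 0.223 ]), np.float64(0.001962280313667453))
doorR top [0.6082 0.0449 0.186 ] side [0.6093 0.045  0.186 ] tri (array([0.6087, 0.0447, 0.1861]), np.float64(0.0009797292689082443))
doorL top [0.534  0.2129 0.186 ] side [0.5305 0.212  0.186 ] tri (array([0.5326, 0.2133, 0.1854]), np.float64(0.0032038491675169026))
```

```bash
cat >> h.py <<'E'
np.set_printoptions(precision=4,suppress=True)
YAW=np.deg2rad(23.8);O=np.array([.600,.228,0])
EX=np.array([np.cos(YAW),np.sin(YAW),0]);EY=np.array([-np.sin(YAW),np.cos(YAW),0]);EZ=np.array([0,0,1.])
def c2w(x,y,z): return O+EX*x/1e3+EY*y/1e3+EZ*z/1e3
def w2c(p): d=np.array(p)-O; return np.array([d@EX,d@EY,d[2]])*1e3
def rot(x,z):  # tool x hint, tool z
    z=z/np.linalg.norm(z);y=np.cross(z,x);y/=np.linalg.norm(y);return R.from_matrix(np.stack([np.cross(y,z),y,z],1))
def cur():
    s=monitor.state();q=s['tool_rot'];return np.array(s['tool_pos']),R.from_quat([q[1],q[2],q[3],q[0]]),s
def go(p,r):
    p0,r0,s=cur();d=r0.inv().apply(np.array(p)-p0)*100;w=(r0.inv()*r).as_rotvec()
    print('shift cm',d.round(2),'rot',w.round(4),'rows',max(np.linalg.norm(d)/5,np.rad2deg(np.linalg.norm(w))/8.59).round(1))
E
python3 - <<'E'
from h import *
eye=onz('top',(360+64/3.7,205+50/3.7),.030);cup=onz('top',(360+90/3.7,205+175/3.7),.03)
print(eye,cup,np.linalg.norm(eye-cup),np.degrees(np.arctan2(*(eye-cup)[1::-1])))
S=lambda x,y:(185+(x-300)/2.4,325+y/2.4)
e2=onz('side',S(748,29),.030);c2=onz('side',S(651,69),.03);print(e2,c2,np.linalg.norm(e2-c2),np.degrees(np.arctan2(*(e2-c2)[1::-1])))
r=rot(EX,-EZ)
go([.571,.1295,.32],r)
E
```

```text
[ 0.545  -0.1386  0.03  ] [ 0.4612 -0.1565  0.03  ] 0.08567357489054941 12.088790879277875
[ 0.5438 -0.141   0.03  ] [ 0.4609 -0.1569  0.03  ] 0.0844514409140988 10.858010226876743
shift cm [-49.8  -31.67  -8.93] rot [-0.0011  0.0021  2.3954] rows 16.0
```

play_rows([
  {"dx": -4, "dy": -2, "dz": -9, "rz": 0.15, "claw": 0},
  {"dx": -8, "dy": -5, "dz": -9, "rz": 0.3, "claw": 0},
  {"dx": -12, "dy": -8, "dz": -9, "rz": 0.45, "claw": 0},
  {"dx": -16, "dy": -10.5, "dz": -9, "rz": 0.6, "claw": 0},
  {"dx": -20, "dy": -13, "dz": -9, "rz": 0.75, "claw": 0},
])

```text
invalid input
```

```bash
python3 -c "
from h import *
print(cur()[2]['joint_pos']);go([.571,.1295,.32],rot(EX,-EZ))"
```

```text
[ 1.121   0.0533  1.6141 -0.      1.476  -0.119 ]
shift cm [-49.8  -31.67  -8.93] rot [-0.0011  0.0021  2.3954] rows 16.0
```

play_rows([
  {"dx": -4, "dy": -2, "dz": -9, "rx": 0, "ry": 0, "rz": 0.15, "claw": 0},
  {"dx": -8, "dy": -5, "dz": -9, "rx": 0, "ry": 0, "rz": 0.3, "claw": 0},
  {"dx": -12, "dy": -8, "dz": -9, "rx": 0, "ry": 0, "rz": 0.45, "claw": 0},
  {"dx": -16, "dy": -10.5, "dz": -9, "rx": 0, "ry": 0, "rz": 0.6, "claw": 0},
  {"dx": -20, "dy": -13, "dz": -9, "rx": 0, "ry": 0, "rz": 0.75, "claw": 0},
])

```text
time: 0.6
tool_pos: [0.3348, 0.4212, 0.3203]
tool_rot: [0.0, 0.517, 0.856, -0.0]
contact_force: [0.9, -0.5, -0.6]
gripper_width: 0.999
```

```bash
python3 -c "
from h import *
print(cur()[2]['joint_pos']);go([.571,.1295,.32],rot(EX,-EZ))"
```

```text
[ 0.7613 -0.1928  1.7    -0.0008  1.6347  0.2766]
shift cm [-36.82   7.31   0.06] rot [0.0006 0.0007 1.6401] rows 10.9
```

play_rows([
  {"dx": -4, "dy": 0.8, "dz": 0, "rx": 0, "ry": 0, "rz": 0.15, "claw": 0},
  {"dx": -8, "dy": 1.5, "dz": 0, "rx": 0, "ry": 0, "rz": 0.3, "claw": 0},
  {"dx": -12, "dy": 2.3, "dz": 0, "rx": 0, "ry": 0, "rz": 0.45, "claw": 0},
  {"dx": -16, "dy": 3.1, "dz": 0, "rx": 0, "ry": 0, "rz": 0.6, "claw": 0},
  {"dx": -20, "dy": 3.9, "dz": 0, "rx": 0, "ry": 0, "rz": 0.75, "claw": 0},
])

```text
time: 1.1
tool_pos: [0.4631, 0.2609, 0.32]
tool_rot: [0.0, 0.795, 0.607, -0.0]
contact_force: [0.5, -0.1, -0.3]
gripper_width: 0.998
```

```bash
python3 -c "
from h import *
print(cur()[2]['joint_pos']);go([.571,.1295,.32],rot(EX,-EZ))"
```

```text
[ 0.3734 -0.2088  1.7142 -0.0007  1.6367  0.6396]
shift cm [-9.83 13.87  0.01] rot [0.0004 0.0008 0.8891] rows 5.9
```

play_rows([
  {"dx": -2.5, "dy": 3.5, "dz": 0, "rx": 0, "ry": 0, "rz": 0.15, "claw": 0},
  {"dx": -5, "dy": 7, "dz": 0, "rx": 0, "ry": 0, "rz": 0.3, "claw": 0},
  {"dx": -7.5, "dy": 10.5, "dz": 0, "rx": 0, "ry": 0, "rz": 0.45, "claw": 0},
  {"dx": -9.83, "dy": 13.87, "dz": 0, "rx": 0, "ry": 0, "rz": 0.6, "claw": 0},
  {"dx": -9.83, "dy": 13.87, "dz": 0, "rx": 0, "ry": 0, "rz": 0.75, "claw": 0},
])

```text
time: 1.6
tool_pos: [0.5729, 0.1257, 0.3187]
tool_rot: [0.001, 0.963, 0.271, -0.001]
contact_force: [-0.3, 0.9, 0.7]
gripper_width: 0.999
```

```bash
python3 -c "
from h import *
print(cur()[2]['joint_pos']);go([.571,.1295,.196],rot(EX,-EZ))"
```

```text
[ 0.0903 -0.0739  1.5947 -0.0022  1.6227  1.1116]
shift cm [ 0.07 -0.44 12.26] rot [0.0013 0.0026 0.1339] rows 2.5
```

play_rows([
  {"dx": 0.07, "dy": -0.44, "dz": 3, "rx": 0, "ry": 0, "rz": 0.134, "claw": 0},
  {"dx": 0.07, "dy": -0.44, "dz": 6, "rx": 0, "ry": 0, "rz": 0.134, "claw": 0},
  {"dx": 0.07, "dy": -0.44, "dz": 9, "rx": 0, "ry": 0, "rz": 0.134, "claw": 0},
  {"dx": 0.07, "dy": -0.44, "dz": 12.2, "rx": 0, "ry": 0, "rz": 0.134, "claw": 0},
  {"dx": 0.07, "dy": -0.44, "dz": 12.2, "rx": 0, "ry": 0, "rz": 0.134, "claw": 0},
])

```text
time: 2.1
tool_pos: [0.5673, 0.1292, 0.1902]
tool_rot: [0.0, 0.978, 0.206, -0.007]
contact_force: [-1.4, 0.3, -1.1]
gripper_width: 0.998
```

play_rows([
  {"dx": 0, "dy": 0, "dz": 0, "rx": 0, "ry": 0, "rz": 0, "claw": 1},
  {"dx": 0, "dy": 0, "dz": 0, "rx": 0, "ry": 0, "rz": 0, "claw": 1},
  {"dx": 0, "dy": 0, "dz": 0, "rx": 0, "ry": 0, "rz": 0, "claw": 1},
  {"dx": 0, "dy": 0, "dz": 0, "rx": 0, "ry": 0, "rz": 0, "claw": 1},
  {"dx": 0, "dy": 0, "dz": 0, "rx": 0, "ry": 0, "rz": 0, "claw": 1},
])

```text
time: 2.6
tool_pos: [0.5681, 0.1293, 0.1921]
tool_rot: [0.001, 0.979, 0.206, -0.005]
contact_force: [-0.7, 0.3, 3.7]
gripper_width: 0.27
```

```bash
python3 -c "
from h import *
p,r,s=cur();print(s['joint_pos'],s['gripper_width'],w2c(p));go(c2w(-67,88,p[2]*1e3),rot(EX,-EZ))
import cv2
cv2.imwrite('pics/s1.png',grab_frame('side')[100:300,220:460].repeat(3,0).repeat(3,1))"
```

```text
[ 0.0971 -0.0129  1.7457 -0.0022  1.4194  1.2529] 0.2699130754605317 [-68.9929 -77.4947 192.0724]
shift cm [  0.2  -16.55   0.02] rot [-0.0012  0.0108 -0.0001] rows 3.3
```

View pics/s1.png

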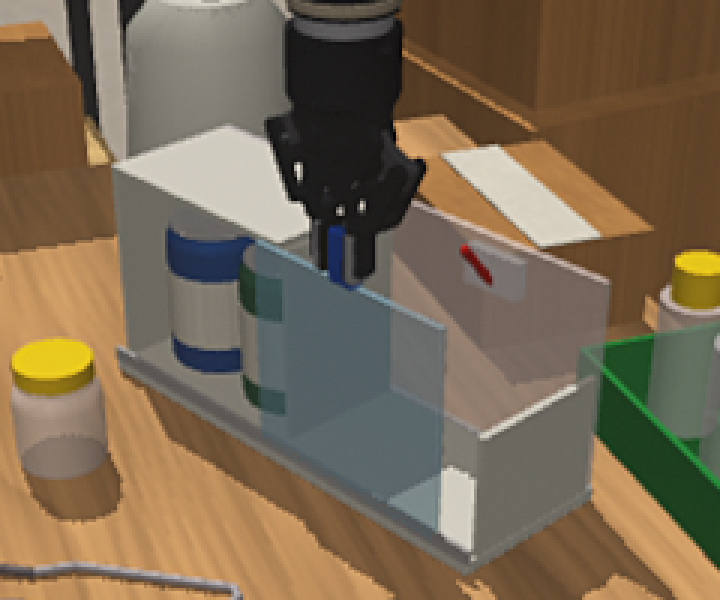

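The jaws hold the tab (side view about (335,185)); the opening is about 23 mm, which matches. Now I'll slide the door open.

play_rows([
  {"dx": 0, "dy": -1.5, "dz": -0.1, "rx": 0, "ry": 0, "rz": 0, "claw": 1},
  {"dx": 0, "dy": -3.5, "dz": -0.1, "rx": 0, "ry": 0, "rz": 0, "claw": 1},
  {"dx": 0, "dy": -6, "dz": -0.1, "rx": 0, "ry": 0, "rz": 0, "claw": 1},
  {"dx": 0, "dy": -8.5, "dz": -0.1, "rx": 0, "ry": 0, "rz": 0, "claw": 1},
  {"dx": 0, "dy": -10, "dz": -0.1, "rx": 0, "ry": 0, "rz": 0, "claw": 1},
])

```text
time: 3.15
tool_pos: [0.527, 0.2222, 0.1921]
tool_rot: [0.001, 0.978, 0.207, -0.005]
contact_force: [4.3, -0.1, -6.2]
gripper_width: 0.266
```

play_rows([
  {"dx": 0, "dy": -1.5, "dz": 0, "rx": 0, "ry": 0, "rz": 0, "claw": 1},
  {"dx": 0, "dy": -3, "dz": 0, "rx": 0, "ry": 0, "rz": 0, "claw": 1},
  {"dx": 0, "dy": -4.5, "dz": 0, "rx": 0, "ry": 0, "rz": 0, "claw": 1},
  {"dx": 0, "dy": -5.7, "dz": 0, "rx": 0, "ry": 0, "rz": 0, "claw": 1},
  {"dx": 0, "dy": -5.7, "dz": 0, "rx": 0, "ry": 0, "rz": 0, "claw": 1},
])

```text
time: 3.65
tool_pos: [0.5032, 0.276, 0.1922]
tool_rot: [-0.0, 0.978, 0.207, -0.005]
contact_force: [1.3, 2.1, -3.3]
gripper_width: 0.266
```

```bash
python3 -c "
from h import *
p,r,s=cur();print(s['contact_force'],s['gripper_width'],w2c(p));go(c2w(-67,90,p[2]*1e3),rot(EX,-EZ))
"
```

```text
[ 1.3284  2.1451 -3.3238] 0.26621499165325047 [-69.1838  83.0295 192.1501]
shift cm [ 0.22 -0.7  -0.  ] rot [-0.0024  0.0106  0.0025] rows 0.1
```

play_rows([
  {"dx": 0, "dy": -0.4, "dz": 0, "rx": 0, "ry": 0, "rz": 0, "claw": 1},
  {"dx": 0, "dy": -0.7, "dz": 0, "rx": 0, "ry": 0, "rz": 0, "claw": 1},
  {"dx": 0, "dy": -1.0, "dz": 0, "rx": 0, "ry": 0, "rz": 0, "claw": 1},
  {"dx": 0, "dy": -1.0, "dz": 0, "rx": 0, "ry": 0, "rz": 0, "claw": 1},
  {"dx": 0, "dy": -1.0, "dz": 0, "rx": 0, "ry": 0, "rz": 0, "claw": 1},
])

```text
time: 4.15
tool_pos: [0.4995, 0.2842, 0.1921]
tool_rot: [0.001, 0.978, 0.207, -0.005]
contact_force: [4.3, -4.6, -4.7]
gripper_width: 0.267
```

```bash
python3 -c "
from h import *
p,r,s=cur();print(s['contact_force'],s['gripper_width'],w2c(p))
cv2.imwrite('pics/s2.png',grab_frame('side')[100:300,220:460].repeat(3,0).repeat(3,1))"
```

```text
[ 4.3337 -4.6439 -4.6963] 0.2670105051364431 [-69.2164  91.9936 192.1208]
```

View pics/s2.png

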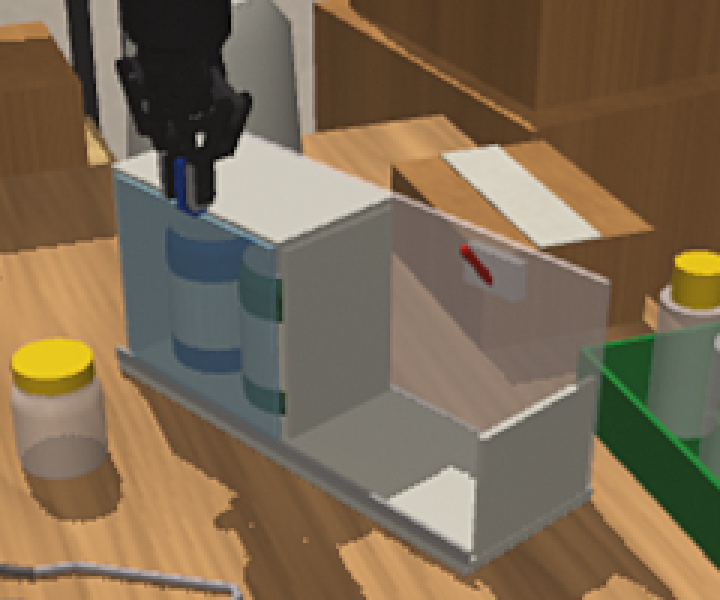

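The door now covers the tin bay, with the tab at about (283,162) in the side view. Next: release, rise and go to the scoop.

play_rows([
  {"dx": 0, "dy": 0, "dz": 0, "rx": 0, "ry": 0, "rz": 0, "claw": 0},
  {"dx": 0, "dy": 0, "dz": 0, "rx": 0, "ry": 0, "rz": 0, "claw": 0},
  {"dx": 0, "dy": 0, "dz": 0, "rx": 0, "ry": 0, "rz": 0, "claw": 0},
  {"dx": 0, "dy": 0, "dz": -5, "rx": 0, "ry": 0, "rz": 0, "claw": 0},
  {"dx": 0, "dy": 0, "dz": -8, "rx": 0, "ry": 0, "rz": 0, "claw": 0},
])

```text
time: 4.7
tool_pos: [0.5003, 0.2849, 0.2745]
tool_rot: [0.0, 0.978, 0.207, -0.005]
contact_force: [-0.4, 0.6, 1.4]
gripper_width: 1.001
```

```bash
cat >> h.py <<'E'
SY=np.deg2rad(11.5);SX=np.array([np.cos(SY),np.sin(SY),0])
E
python3 -c "
from h import *
p,r,s=cur();print(s['contact_force'],s['gripper_width'],w2c(p))
cup=np.array([.461,-.1567,0]);g=cup+SX*.05
print(g);go(g+[0,0,.15],rot(SX,-EZ))"
```

```text
[-0.4047  0.5684  1.4144] 1.0009544865461129 [-68.2132  92.3036 274.5184]
[ 0.51   -0.1467  0.    ]
shift cm [-16.5   39.87  12.56] rot [-0.0003  0.0098  0.2167] rows 9.0
```

play_rows([
  {"dx": -2, "dy": 4.6, "dz": 0, "rx": 0, "ry": 0, "rz": 0.1, "claw": 0},
  {"dx": -4, "dy": 9.2, "dz": 0, "rx": 0, "ry": 0, "rz": 0.2167, "claw": 0},
  {"dx": -6, "dy": 13.8, "dz": 0, "rx": 0, "ry": 0, "rz": 0.2167, "claw": 0},
  {"dx": -8, "dy": 18.4, "dz": 0, "rx": 0, "ry": 0, "rz": 0.2167, "claw": 0},
  {"dx": -10, "dy": 23, "dz": 1, "rx": 0, "ry": 0.01, "rz": 0.2167, "claw": 0},
])

```text
time: 5.2
tool_pos: [0.5027, 0.0342, 0.2677]
tool_rot: [-0.0, 0.995, 0.101, 0.002]
contact_force: [0.6, -0.9, -0.6]
gripper_width: 1.003
```

```bash
python3 -c "
from h import *
cup=np.array([.461,-.1567,0]);g=cup+SX*.05
go(g+[0,0,.12],rot(SX,-EZ))"
```

```text
shift cm [-2.97 17.87 14.76] rot [ 0.0003 -0.0045  0.0009] rows 4.7
```

play_rows([
  {"dx": -0.8, "dy": 4.5, "dz": 1.5, "rx": 0, "ry": 0, "rz": 0, "claw": 0},
  {"dx": -1.5, "dy": 9, "dz": 3, "rx": 0, "ry": 0, "rz": 0, "claw": 0},
  {"dx": -2.2, "dy": 13.5, "dz": 5, "rx": 0, "ry": 0, "rz": 0, "claw": 0},
  {"dx": -2.97, "dy": 17.87, "dz": 7, "rx": 0, "ry": 0, "rz": 0, "claw": 0},
  {"dx": -2.97, "dy": 17.87, "dz": 10, "rx": 0, "ry": -0.0045, "rz": 0, "claw": 0},
])

```text
time: 5.7
tool_pos: [0.5108, -0.1516, 0.1692]
tool_rot: [0.002, 0.995, 0.098, 0.002]
contact_force: [0.2, 0.6, 0.3]
gripper_width: 1.001
```

```bash
python3 -c "
from h import *
cup=np.array([.461,-.1567,0]);g=cup+SX*.05
cv2.imwrite('pics/s3.png',grab_frame('side')[200:440,200:500].repeat(2,0).repeat(2,1))
cv2.imwrite('pics/t3.png',grab_frame('top')[150:350,300:500].repeat(3,0).repeat(3,1))
go(g+[0,0,.01],rot(SX,-EZ))"
```

```text
shift cm [ 0.39  0.16 15.32] rot [-0.0053  0.0067 -0.0014] rows 3.1
```

View pics/s3.png

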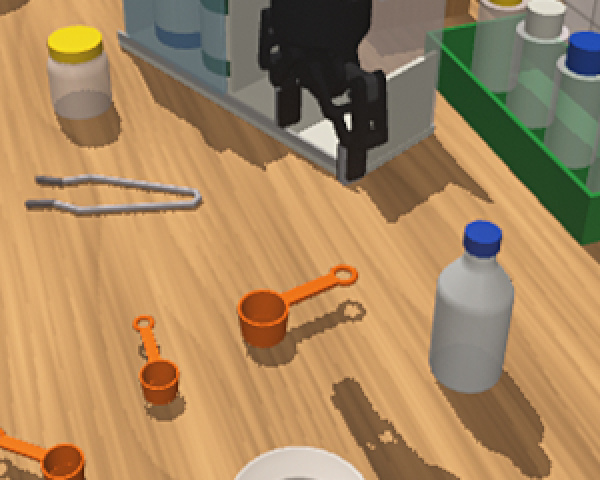

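View pics/t3.png

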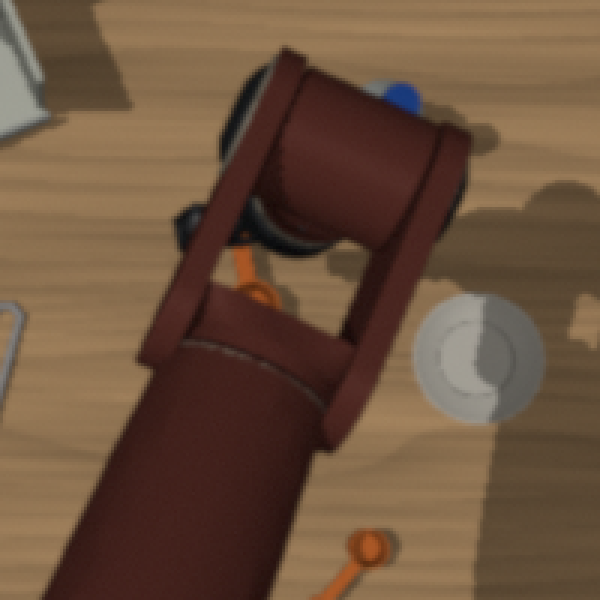

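The gripper is above the handle; the bottle and saucer are clear. Descending.

play_rows([
  {"dx": 0.39, "dy": 0.16, "dz": 4, "rx": -0.005, "ry": 0.006, "rz": 0, "claw": 0},
  {"dx": 0.39, "dy": 0.16, "dz": 8, "rx": -0.005, "ry": 0.006, "rz": 0, "claw": 0},
  {"dx": 0.39, "dy": 0.16, "dz": 11, "rx": -0.005, "ry": 0.006, "rz": 0, "claw": 0},
  {"dx": 0.39, "dy": 0.16, "dz": 13, "rx": -0.005, "ry": 0.006, "rz": 0, "claw": 0},
  {"dx": 0.39, "dy": 0.16, "dz": 13, "rx": -0.005, "ry": 0.006, "rz": 0, "claw": 0},
])

```text
time: 6.3
tool_pos: [0.5086, -0.1449, 0.0313]
tool_rot: [-0.002, 0.995, 0.1, -0.003]
contact_force: [-1.0, -0.4, 0.4]
gripper_width: 0.997
```

```bash
python3 -c "
from h import *
cup=np.array([.461,-.1567,0]);g=cup+SX*.05
cv2.imwrite('pics/s4.png',grab_frame('side')[270:430,250:450].repeat(4,0).repeat(4,1)[:600])
go(g+[0,0,.012],rot(SX,-EZ))"
```

```text
shift cm [-0.03  0.1   2.13] rot [-0.0015  0.0018  0.0002] rows 0.4
```

View pics/s4.png

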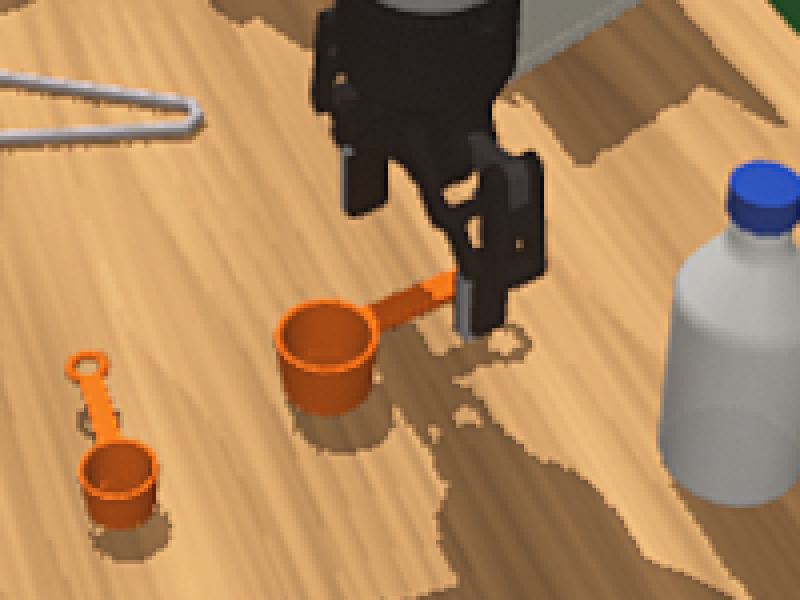

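The fingers straddle the handle, with the cup ahead at crop (327,355). Go down and close.

play_rows([
  {"dx": 0, "dy": 0.1, "dz": 1, "rx": 0, "ry": 0, "rz": 0, "claw": 0},
  {"dx": 0, "dy": 0.1, "dz": 2, "rx": 0, "ry": 0, "rz": 0, "claw": 0},
  {"dx": 0, "dy": 0.1, "dz": 2, "rx": 0, "ry": 0, "rz": 0, "claw": 0.5},
  {"dx": 0, "dy": 0.1, "dz": 2, "rx": 0, "ry": 0, "rz": 0, "claw": 1},
  {"dx": 0, "dy": 0.1, "dz": 2, "rx": 0, "ry": 0, "rz": 0, "claw": 1},
])

```text
time: 6.85
tool_pos: [0.5106, -0.1469, 0.0138]
tool_rot: [-0.0, 0.995, 0.1, -0.001]
contact_force: [-0.2, -0.6, 0.1]
gripper_width: 0.516
```

play_rows([
  {"dx": 0, "dy": 0, "dz": 0, "rx": 0, "ry": 0, "rz": 0, "claw": 1},
  {"dx": 0, "dy": 0, "dz": 0, "rx": 0, "ry": 0, "rz": 0, "claw": 1},
  {"dx": 0, "dy": 0, "dz": 0, "rx": 0, "ry": 0, "rz": 0, "claw": 1},
])

```text
time: 7.15
tool_pos: [0.511, -0.147, 0.0143]
tool_rot: [-0.0, 0.995, 0.1, -0.0]
contact_force: [0.2, -0.1, 1.9]
gripper_width: 0.141
```

play_rows([
  {"dx": 0, "dy": 0, "dz": -2, "rx": 0, "ry": 0, "rz": 0, "claw": 1},
  {"dx": 0, "dy": 0, "dz": -5, "rx": 0, "ry": 0, "rz": 0, "claw": 1},
  {"dx": 0, "dy": 0, "dz": -9, "rx": 0, "ry": 0, "rz": 0, "claw": 1},
  {"dx": 0, "dy": 0, "dz": -13, "rx": 0, "ry": 0, "rz": 0, "claw": 1},
  {"dx": 0, "dy": 0, "dz": -17, "rx": 0, "ry": 0, "rz": 0, "claw": 1},
])

```text
time: 7.65
tool_pos: [0.5107, -0.147, 0.1856]
tool_rot: [-0.0, 0.995, 0.1, -0.0]
contact_force: [0.7, -0.4, -0.1]
gripper_width: 0.148
```

```bash
python3 -c "
from h import *
p,r,s=cur();print(s['gripper_width'],p)
cv2.imwrite('pics/s5f.png',grab_frame('side'))
t=grab_frame('top');cv2.imwrite('pics/t5.png',t)
i=cv2.imread('pics/s5f.png');crop(i,250,180,450,330,4,'pics/s5.png')
a=(np.array([.461,-.1567,0]))
"
```

```text
0.14791211083948694 [ 0.5107 -0.147   0.1856]
```

View pics/s5.png

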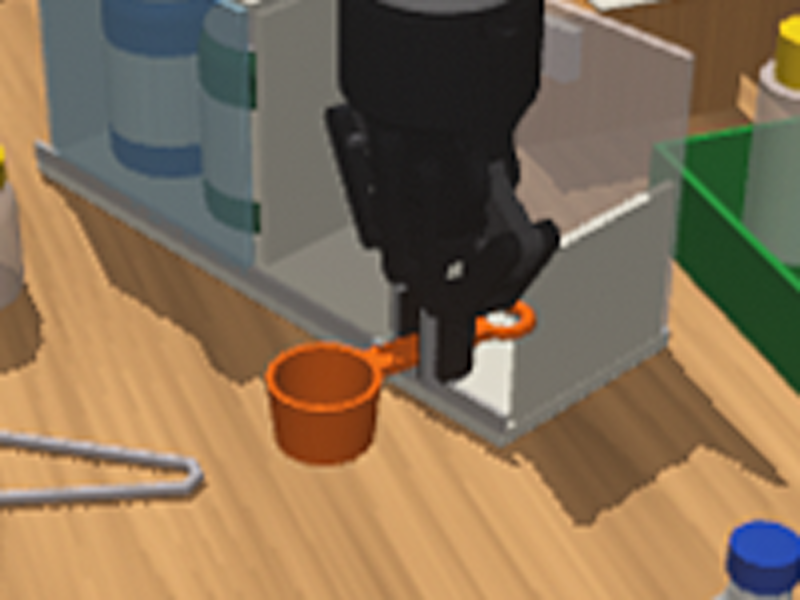

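```bash
cat > /dev/null
python3 - <<'E'
from h import *
p,r,s=cur()
for nm,px in(('eye',(250+512/4,180+320/4)),('cup',(250+325/4,180+378/4))):
    q=onz('side',px,.1856+.0127+.003);print(nm,q,'tool',r.inv().apply(q-p)*1e3)
t=cv2.imread('pics/t5.png');crop(t,340,160,440,260,6,'pics/t5c.png')
E
```

```text
eye [ 0.5458 -0.147   0.2013] tool [30.8445  4.5731 -8.9874]
cup [ 0.4611 -0.1595  0.2013] tool [-54.6026  -0.0729  -9.8839]
```

View pics/t5c.png

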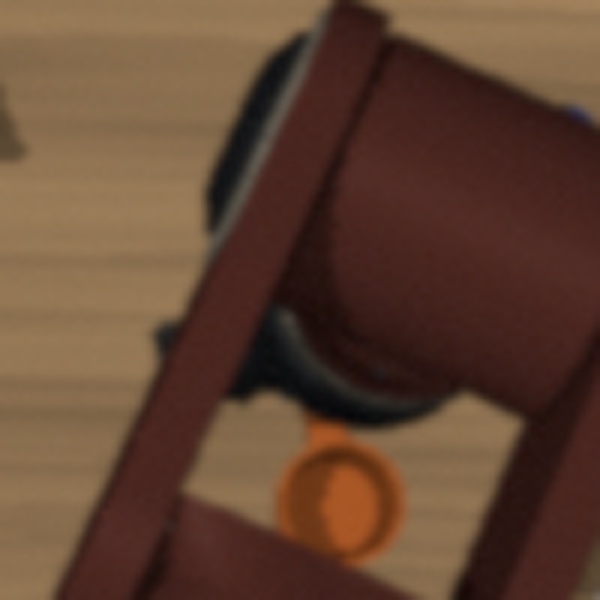

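Run:
```python
from h import *
grab_frame('side');i=grab_frame('side');p,r,s=cur();print(p,s['joint_vel'])
h=cv2.cvtColor(i,cv2.COLOR_BGR2HSV);m=cv2.inRange(h,(4,190,90),(16,255,255))
crop(i,300,220,400,310,7,'pics/s6.png');cv2.imwrite('pics/s6f.png',i)
```

```text
[ 0.5117 -0.1474  0.1856] [-0.002   0.0328  0.0522 -0.0004 -0.0004 -0.0002]
```

View pics/s6.png

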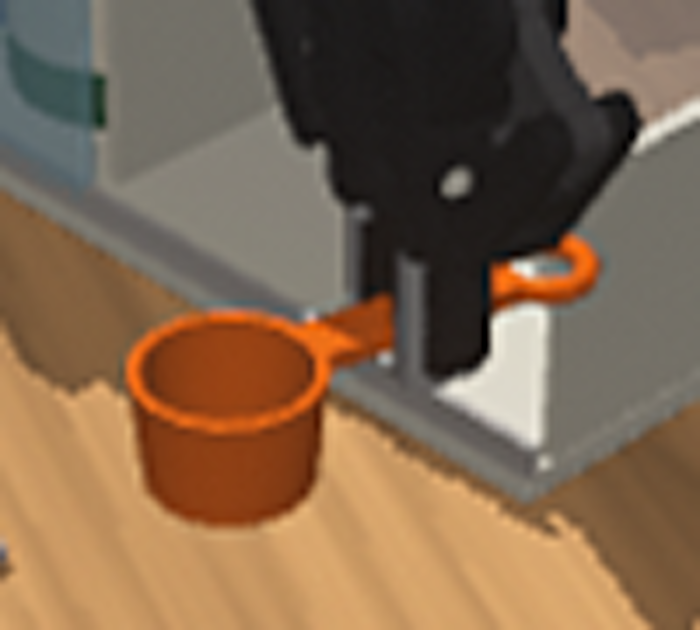

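Run:
```python
from h import *
p,r,s=cur()
q=onz('side',(300+553/7,220+267/7),p[2]+.0127);print(q,r.inv().apply(q-p)*1e3)
q=onz('side',(300+228/7,220+370/7),p[2]+.0157);print(q,r.inv().apply(q-p)*1e3)
print(proj('side',p+r.apply([.0343,0,-.0127]))*7-[2100,1540])
# check peg estimates
pr=c2w(60,-100,150);pt=c2w(60-.643*47,-100,150+.766*47);print(pr,pt,proj('side',[pr,pt]),proj('top',[pr,pt]))
```

```text
[ 0.5513 -0.1386  0.1983] [ 40.6038  -0.703  -12.6273]
[ 0.4645 -0.1561  0.2013] [-47.9982  -0.8753 -15.7877]
[[532.554  276.0306]]
[0.6953 0.1607 0.15  ] [0.6676 0.1485 0.186 ] [[383.2579 193.303 ]
 [374.5519 182.6831]] [[252.7491 142.6342]
 [255.731  150.0458]]
```

Run:
```python
from h import *
def red(i,x0,y0,x1,y1):
    b,g,rr=[i[...,k].astype(int) for k in range(3)]
    w=np.clip(rr-np.maximum(b,g)-45,0,None).astype(float);M=np.zeros_like(w);M[y0:y1,x0:x1]=1;w*=M
    ys,xs=np.nonzero(w);W=w[ys,xs];c=np.array([xs@W,ys@W])/W.sum()
    d=np.stack([xs,ys],1)-c;ev,V=np.linalg.eigh((d*W[:,None]).T@d/W.sum());a=V[:,1];t=d@a
    return c,a,t.min(),t.max(),len(xs),(xs.min(),xs.max(),ys.min(),ys.max())
cs=red(cv2.imread('pics/s2.png')[::3,::3],140,70,170,100)
cs=(cs[0]+[220,100],)+cs[1:];print(cs)
ct=red(cv2.imread('pics/top0.png'),240,130,265,160);print(ct)
cs0=red(cv2.imread('pics/side0.png'),360,170,395,205);print(cs0)
P=[c2w(60-.643*s,-100,150+.766*s) for s in(0,23.5,47)]
print(proj('side',P),proj('top',P))
m,e=tri(cs0[0],ct[0]);print(m,e,w2c(m))
```

```text
(array([378.6719, 182.6694]), array([-0.0278,  0.9996]), np.float64(-12.840614071952206), np.float64(11.205759636609493), 139, (np.int64(148), np.int64(169), np.int64(70), np.int64(94)))
(array([253.1834, 147.0344]), array([0.3647, 0.9311]), np.float64(-4.188086757450275), np.float64(3.0591730872672223), 19, (np.int64(251), np.int64(255), np.int64(143), np.int64(150)))
(array([379.4434, 182.5079]), array([-0.2188,  0.9758]), np.float64(-13.42062722855601), np.float64(10.435484503100946), 157, (np.int64(368), np.int64(394), np.int64(170), np.int64(194)))
[[383.2579 193.303 ]
 [378.9739 188.0772]
 [374.5519 182.6831]] [[252.7491 142.6342]
 [254.2137 146.2746]
 [255.731  150.0458]]
[0.6786 0.1542 0.1813] 0.00586991905753838 [ 42.1299 -99.231  181.2868]
```

Run:
```python
from h import *
i=cv2.imread('pics/side0.png').astype(int)
sub=i[178:200,368:392];b,g,r=sub[...,0],sub[...,1],sub[...,2]
w=np.where((r>100)&(g<0.5*r)&(b<.5*r),r-np.maximum(b,g),0).astype(float)
ys,xs=np.nonzero(w);W=w[ys,xs];c=np.array([xs@W,ys@W])/W.sum()+[368,178];print(c,len(xs),xs.min()+368,xs.max()+368,ys.min()+178,ys.max()+178)
for t in([253.18,147.03],):
  m,e=tri(c,t);print(m,e,w2c(m))
```

```text
[376.375  184.5322] 15 373 383 182 192
[0.6762 0.1558 0.1771] 0.0015017889174130104 [ 40.5881 -96.8008 177.0607]
```

Run:
```python
from h import *
P=[c2w(60-.643*s,-100,150+.766*s) for s in(0,23.5,47)]
out=np.zeros((600,800,3),np.uint8)
for k,(n,f,x0,y0) in enumerate((('side','side0',364,174),('top','top0',240,132))):
    i=cv2.imread(f'pics/{f}.png')[y0:y0+30,x0:x0+20]
    z=cv2.resize(i,None,fx=20,fy=20,interpolation=cv2.INTER_NEAREST)
    for q in proj(n,P): cv2.circle(z,tuple(int(v) for v in ((q-[x0,y0]+.5)*20)),3,(0,255,0),-1)
    out[:,k*400:k*400+400]=z
cv2.imwrite('pics/peg.png',out)
```

```text
(no output)
```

View pics/peg.png

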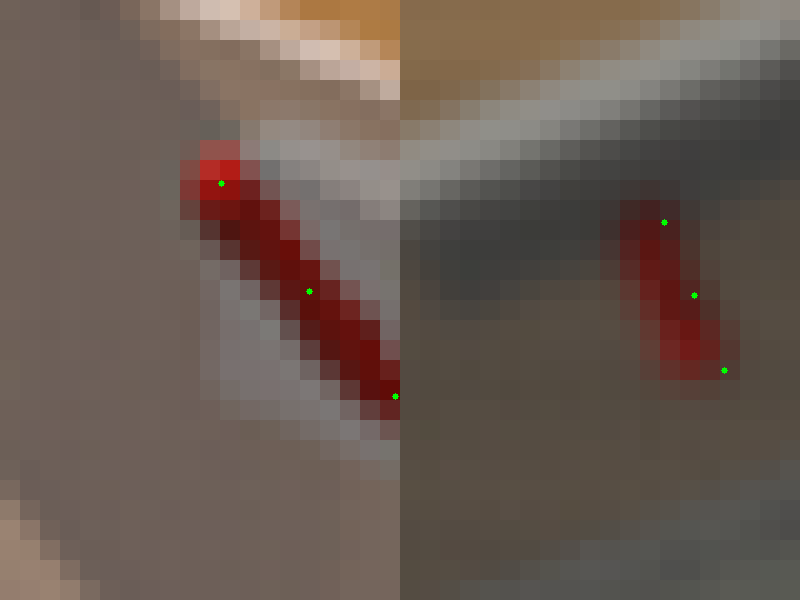

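```bash
cat >> h.py <<'E'
PEG=EZ*np.cos(np.deg2rad(40))-EX*np.sin(np.deg2rad(40)); PX=EX*np.cos(np.deg2rad(40))+EZ*np.sin(np.deg2rad(40))
EYE=np.array([.036,0,-.0127])
TIP,e1=tri((374.3,182.5),(254.4,150.0));ROOT,e2=tri((383.3,193.2),(251.6,142.1))
MID=(TIP+ROOT)/2; RT=MID-PEG*.0235
def hang(s,off=(0,0),tilt=0):  # eye at s mm along the peg; tilt deg toward vertical
    t=np.deg2rad(40+tilt);zt=-(EZ*np.cos(t)-EX*np.sin(t));r=rot(EX*np.cos(t)+EZ*np.sin(t),zt)
    e=RT+PEG*s/1e3+PX*off[0]/1e3+EY*off[1]/1e3
    return e-r.apply(EYE),r
E
python3 - <<'E'
from h import *
print(w2c(TIP),e1,w2c(ROOT),e2,w2c(MID),w2c(RT))
print(hang(70)[0],hang(70)[1].as_matrix())
go(hang(80)[0]+[0,0,.05]-EX*.1,hang(70)[1])
E
```

```text
[ 31.498  -97.4578 184.9386] 0.00039511534159448656 [ 62.5655 -97.9911 148.6465] 0.0001499292622727516 [ 47.0318 -97.7244 166.7926] [ 62.1373 -97.7244 148.7905]
[0.6374 0.1377 0.1695] [[ 0.7009  0.4035  0.5881]
 [ 0.3091 -0.915   0.2594]
 [ 0.6428  0.     -0.766 ]]
shift cm [  7.6  -23.16  -4.17] rot [ 0.0761  0.6937 -0.2054] rows 4.9
```

play_rows([
  {"dx": 1.5, "dy": -4, "dz": -3, "rx": 0.015, "ry": 0.14, "rz": -0.04, "claw": 1},
  {"dx": 3, "dy": -8, "dz": -5, "rx": 0.03, "ry": 0.28, "rz": -0.08, "claw": 1},
  {"dx": 4.5, "dy": -12, "dz": -6, "rx": 0.045, "ry": 0.42, "rz": -0.12, "claw": 1},
  {"dx": 6, "dy": -16, "dz": -6, "rx": 0.06, "ry": 0.55, "rz": -0.16, "claw": 1},
  {"dx": 7, "dy": -20, "dz": -5, "rx": 0.076, "ry": 0.6937, "rz": -0.2054, "claw": 1},
])

```text
time: 8.35
tool_pos: [0.541, 0.0639, 0.2367]
tool_rot: [-0.07, 0.918, 0.194, 0.337]
contact_force: [1.0, 0.9, -1.1]
gripper_width: 0.145
```

Run:
```python
from h import *
print(cur()[0],cur()[2]['joint_pos'])
go(*hang(80))
```

```text
[0.541  0.0639 0.2367] [-0.2225 -0.5744  2.2286  0.4927  0.9494  0.7525]
shift cm [ 4.65 -2.87 11.75] rot [ 0.001  -0.0057  0.0012] rows 2.6
```

play_rows([
  {"dx": 2.5, "dy": -1.5, "dz": 1, "rx": 0, "ry": -0.006, "rz": 0, "claw": 1},
  {"dx": 4.65, "dy": -2.87, "dz": 4, "rx": 0, "ry": -0.006, "rz": 0, "claw": 1},
  {"dx": 4.65, "dy": -2.87, "dz": 8, "rx": 0, "ry": -0.006, "rz": 0, "claw": 1},
  {"dx": 4.65, "dy": -2.87, "dz": 11.0, "rx": 0, "ry": -0.006, "rz": 0, "claw": 1},
  {"dx": 4.65, "dy": -2.87, "dz": 11.0, "rx": 0, "ry": -0.006, "rz": 0, "claw": 1},
])

```text
time: 8.85
tool_pos: [0.624, 0.1342, 0.174]
tool_rot: [-0.071, 0.922, 0.194, 0.328]
contact_force: [-0.1, 0.6, -0.9]
gripper_width: 0.147
```

play_rows([
  {"dx": 0, "dy": 0, "dz": 0, "rx": 0, "ry": 0, "rz": 0, "claw": 1},
  {"dx": 0, "dy": 0, "dz": 0, "rx": 0, "ry": 0, "rz": 0, "claw": 1},
])

```text
time: 9.05
tool_pos: [0.6229, 0.134, 0.1725]
tool_rot: [-0.072, 0.922, 0.194, 0.327]
contact_force: [0.4, 0.4, 0.0]
gripper_width: 0.142
```

Run:
```python
from h import *
i=grab_frame('side');t=grab_frame('top');cv2.imwrite('pics/s7f.png',i);cv2.imwrite('pics/t7f.png',t)
crop(i,310,110,430,210,6.5,'pics/s7.png');crop(t,200,90,330,190,6,'pics/t7.png')
p,r,s=cur();print(p);go(*hang(80))
e=p+r.apply(EYE);print(e,w2c(e),proj('side',e),proj('top',e))
```

```text
[0.624  0.1337 0.1749]
shift cm [0.72 0.18 0.29] rot [-0.0035  0.0115 -0.0011] rows 0.2
[0.6421 0.1416 0.2075] [  3.6905 -96.0056 207.5134] [[365.0534 176.5643]] [[257.2805 158.7962]]
```

View pics/s7.png

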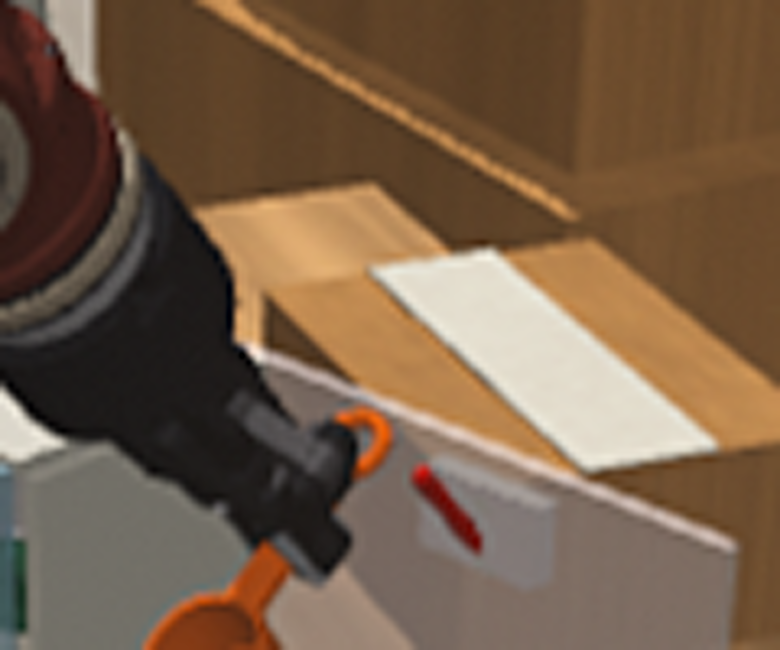

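View pics/t7.png

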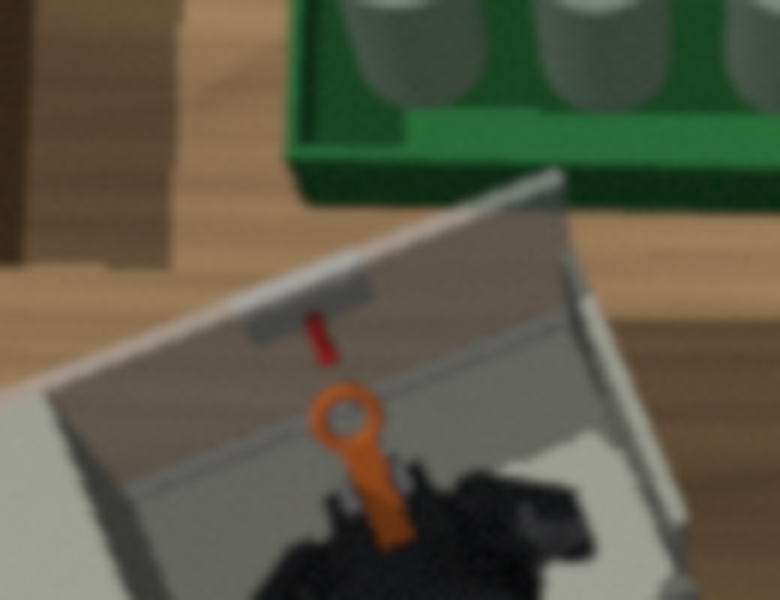

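Run:
```python
from h import *
p,r,s=cur()
for sx in((365.4,178.0),(365.1,177.3)):
    e,g=tri(sx,(258.0,159.0));d=e-RT
    print(g,'eye in tool',r.inv().apply(e-p)*1e3,'peg frame x,y,s',d@PX*1e3,d@EY*1e3,d@PEG*1e3)
go(*hang(80))
# predicted pixels of eye for axis-aligned
for s in(52,60,70,75,80): print(s,(proj('side',RT+PEG*s/1e3)-[310,110])*6.5,(proj('top',RT+PEG*s/1e3)-[200,90])*6)
```

```text
2.0532544471794398e-05 eye in tool [ 34.0877   1.2557 -10.6041] peg frame x,y,s -8.964136146873788 0.4726437142765112 80.4749477751853
0.00028871439546988544 eye in tool [ 34.7302   1.163  -12.4555] peg frame x,y,s -8.30042290617728 0.5581145555846913 82.31914907704139
shift cm [0.72 0.18 0.29] rot [-0.0035  0.0115 -0.0011] rows 0.2
52 [[412.607  464.0504]] [[328.801  363.1752]]
60 [[402.5697 451.8002]] [[331.9471 371.0987]]
70 [[389.8662 436.2961]] [[335.9348 381.1416]]
75 [[383.4481 428.463 ]] [[337.9519 386.2219]]
80 [[376.9851 420.5752]] [[339.9849 391.3419]]
```

```bash
echo "EYE=np.array([.0345,.0012,-.0118])" >> h.py
python3 - <<'E'
from h import *
go(*hang(66))
E
```

```text
shift cm [0.89 0.06 1.6 ] rot [-0.0035  0.0115 -0.0011] rows 0.4
```

play_rows([
  {"dx": 0.9, "dy": 0.06, "dz": 0.4, "rx": -0.003, "ry": 0.012, "rz": 0, "claw": 1},
  {"dx": 0.9, "dy": 0.06, "dz": 1.0, "rx": -0.003, "ry": 0.012, "rz": 0, "claw": 1},
  {"dx": 0.9, "dy": 0.06, "dz": 1.6, "rx": -0.003, "ry": 0.012, "rz": 0, "claw": 1},
  {"dx": 0.9, "dy": 0.06, "dz": 1.6, "rx": -0.003, "ry": 0.012, "rz": 0, "claw": 1},
  {"dx": 0.9, "dy": 0.06, "dz": 1.6, "rx": -0.003, "ry": 0.012, "rz": 0, "claw": 1},
])

```text
time: 9.65
tool_pos: [0.6396, 0.1402, 0.1676]
tool_rot: [-0.071, 0.92, 0.193, 0.334]
contact_force: [0.4, 0.1, -1.3]
gripper_width: 0.145
```

```bash
cat > look.py <<'E'
import sys
from h import *
n=sys.argv[1]
grab_frame('side');i=grab_frame('side');t=grab_frame('top');cv2.imwrite(f'pics/s{n}f.png',i);cv2.imwrite(f'pics/t{n}f.png',t)
a=cv2.resize(i[150:220,340:406],None,fx=6,fy=6,interpolation=2);b=cv2.resize(t[125:195,225:291],None,fx=6,fy=6,interpolation=2)
for s in (60,70,80):
    q=proj('side',RT+PEG*s/1e3)[0];cv2.circle(a,tuple(int(v) for v in (q-[340,150]+.5)*6),2,(0,255,0),-1)
    q=proj('top',RT+PEG*s/1e3)[0];cv2.circle(b,tuple(int(v) for v in (q-[225,125]+.5)*6),2,(0,255,0),-1)
cv2.imwrite(f'pics/v{n}.png',np.hstack([a,b]))
p,r,s=cur();e=p+r.apply(EYE)-RT;print('F',s['contact_force'],'grip',s['gripper_width'],'peg x,y,s',e@PX*1e3,e@EY*1e3,e@PEG*1e3,'tool z.PEG deg',np.degrees(np.arccos(-r.as_matrix()[:,2]@PEG)))
E
python3 look.py 8; python3 -c "
from h import *
go(*hang(66))"
```

```text
F [ 0.2553 -0.1775 -0.6195] grip 0.14445989256284827 peg x,y,s 0.1001231737678479 0.04112559705173914 65.98311082582242 tool z.PEG deg 0.04221825202892323
shift cm [-0.01  0.01 -0.  ] rot [-0.0005 -0.0005 -0.0011] rows 0.0
```

View pics/v8.png

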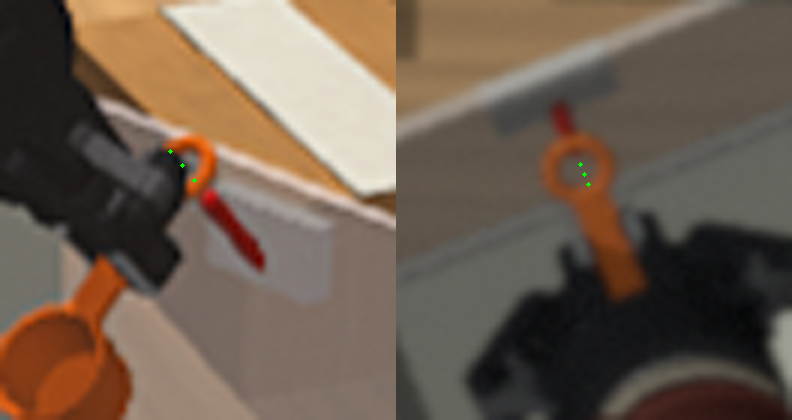

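```bash
cat > ring.py <<'E'
import sys
from h import *
n=sys.argv[1]
out=[]
p,r,s=cur();e=p+r.apply(EYE)
for v,f in(('side','s'),('top','t')):
    i=cv2.imread(f'pics/{f}{n}f.png');c=np.round(proj(v,e)[0]).astype(int);x0,y0=c-12
    z=cv2.resize(i[y0:y0+25,x0:x0+25],None,fx=16,fy=16,interpolation=2)
    for k,pt in enumerate([e]+[RT+PEG*q/1e3 for q in(20,30,40,60)]):
        q=(proj(v,pt)[0]-[x0,y0]+.5)*16;cv2.circle(z,tuple(int(a) for a in q),2,(255,255,0) if k==0 else (0,255,0),-1)
    # projected ring, inner r 7 and outer 13.5, at mid plane
    X,Y,_=r.as_matrix().T
    print(v,'origin px',x0,y0)
    out.append(z)
cv2.imwrite(f'pics/r{n}.png',np.hstack(out))
E
python3 ring.py 8
```

```text
side origin px 359 166
top origin px 244 141
```

View pics/r8.png

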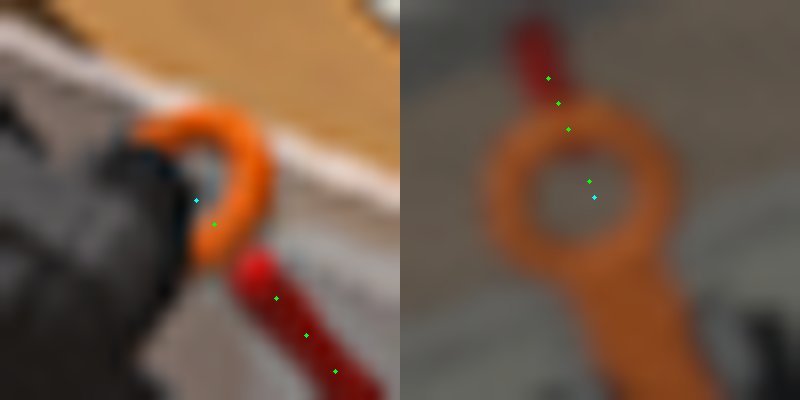

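Run:
```python
from h import *
p,r,s=cur();a=np.linspace(0,2*np.pi,200)
for v,o in(('side',(359,166)),('top',(244,141))):
  for rad,nm in((.0135,'out'),(.007,'in')):
    B=[]
    for dz in(-.003,.003):
        P=p+r.apply(EYE+np.stack([rad*np.cos(a),rad*np.sin(a),0*a+dz],1));B.append((proj(v,P)-o+.5)*16)
    q=np.vstack(B);print(v,nm,'x',q[:,0].min(),q[:,0].max(),'y',q[:,1].min(),q[:,1].max())
```

```text
side out x 94.423923392299 299.2315482137956 y 100.60960294221377 300.9649474630346
side in x 138.8974184861736 254.1366148570287 y 143.1716594703248 258.085657736995
top out x 92.34901197259114 297.4575481470247 y 94.25333171573993 299.01102485854517
top in x 140.30126436482533 249.7414855480747 y 140.0248606038549 253.94772270178782
```

Run:
```python
from h import *
p,r,s=cur();e=p+r.apply(EYE)
for a,b in(((-1.6,0),(-.8,-.3)),((-1.6,0.2),(-.8,0)),((-1.4,-.2),(-.7,-.3))):
    m,g=tri(proj('side',e)[0]+a,proj('top',e)[0]+b);d=m-RT
    print(g,'tool',r.inv().apply(m-p)*1e3,'peg x,y,s',d@PX*1e3,d@EY*1e3,d@PEG*1e3)
```

```text
0.0033674296910875083 tool [ 34.2797  -1.235  -11.4416] peg x,y,s -0.11735885760442988 2.476587100095301 65.62590779014067
0.0028446032806908536 tool [ 33.775   -1.319  -11.2439] peg x,y,s -0.6218645791072064 2.561245893368499 65.4280263945872
0.0029321438487404715 tool [ 34.5723  -0.8922 -11.9178] peg x,y,s 0.17467990193228977 2.1331671338833593 66.10209541618566
```

```bash
echo "EYE=np.array([.0343,-.0010,-.0117])" >> h.py
python3 - <<'E'
from h import *
go(*hang(54))
E
```

```text
shift cm [0.01 0.23 1.19] rot [-0.0005 -0.0005 -0.0011] rows 0.2
```

play_rows([
  {"dx": 0, "dy": 0.23, "dz": 0, "rx": 0, "ry": 0, "rz": 0, "claw": 1},
  {"dx": 0, "dy": 0.23, "dz": 0.6, "rx": 0, "ry": 0, "rz": 0, "claw": 1},
  {"dx": 0, "dy": 0.23, "dz": 1.2, "rx": 0, "ry": 0, "rz": 0, "claw": 1},
  {"dx": 0, "dy": 0.23, "dz": 1.2, "rx": 0, "ry": 0, "rz": 0, "claw": 1},
  {"dx": 0, "dy": 0.23, "dz": 1.2, "rx": 0, "ry": 0, "rz": 0, "claw": 1},
])

```text
time: 10.3
tool_pos: [0.6476, 0.1413, 0.1583]
tool_rot: [-0.071, 0.92, 0.193, 0.334]
contact_force: [-0.2, 0.1, -0.6]
gripper_width: 0.142
```

```bash
python3 look.py 9; python3 ring.py 9
```

```text
F [-0.7994 -0.2858 -0.2603] grip 0.14403351205849313 peg x,y,s 0.012454567073334755 -0.033123432580465725 53.91371247843072 tool z.PEG deg 0.04671873190000031
side origin px 361 169
top origin px 243 139
```

View pics/r9.png

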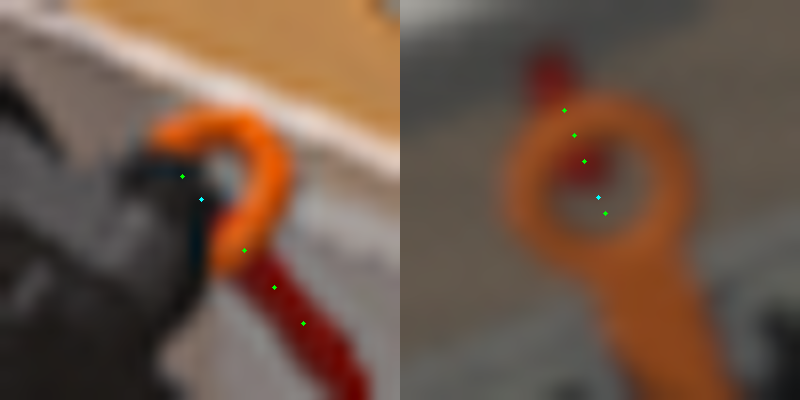

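Tip seen through the eye in both views (side crop (222,213), top crop (585,165)); about 1 mm off laterally. I'll correct it and thread.

play_rows([
  {"dx": 0, "dy": -0.06, "dz": 0.2, "rx": 0, "ry": 0, "rz": 0, "claw": 1},
  {"dx": 0, "dy": -0.06, "dz": 0.5, "rx": 0, "ry": 0, "rz": 0, "claw": 1},
  {"dx": 0, "dy": -0.06, "dz": 0.9, "rx": 0, "ry": 0, "rz": 0, "claw": 1},
  {"dx": 0, "dy": -0.06, "dz": 1.2, "rx": 0, "ry": 0, "rz": 0, "claw": 1},
  {"dx": 0, "dy": -0.06, "dz": 1.2, "rx": 0, "ry": 0, "rz": 0, "claw": 1},
])

```text
time: 10.95
tool_pos: [0.6545, 0.145, 0.1491]
tool_rot: [-0.071, 0.92, 0.193, 0.334]
contact_force: [0.6, 0.3, -0.8]
gripper_width: 0.144
```

```bash
python3 look.py 10; python3 ring.py 10
```

```text
F [-0.5939 -0.6974 -0.6114] grip 0.14049827693467534 peg x,y,s -0.050642670648026744 0.6075346055816351 41.831860062129266 tool z.PEG deg 0.045066336432082466
side origin px 363 172
top origin px 242 137
```

View pics/r10.png

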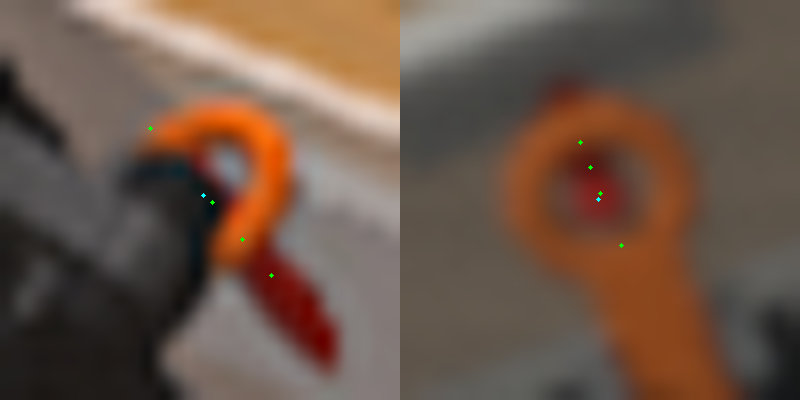

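Threaded: the red tip stands inside the eye (top crop (598,195), eye centre (600,187)), with no contact force. Sliding down the peg.

play_rows([
  {"dx": 0, "dy": 0, "dz": 0.4, "rx": 0, "ry": 0, "rz": 0, "claw": 1},
  {"dx": 0, "dy": 0, "dz": 0.8, "rx": 0, "ry": 0, "rz": 0, "claw": 1},
  {"dx": 0, "dy": 0, "dz": 1.3, "rx": 0, "ry": 0, "rz": 0, "claw": 1},
  {"dx": 0, "dy": 0, "dz": 1.8, "rx": 0, "ry": 0, "rz": 0, "claw": 1},
  {"dx": 0, "dy": 0, "dz": 1.9, "rx": 0, "ry": 0, "rz": 0, "claw": 1},
])

```text
time: 11.6
tool_pos: [0.6657, 0.15, 0.1342]
tool_rot: [-0.071, 0.92, 0.193, 0.334]
contact_force: [-1.0, 0.2, -1.4]
gripper_width: 0.143
```

```bash
python3 look.py 11; python3 -c "
from h import *
go(*hang(22,(0,.6)))
go(*hang(21,(0,.6),15))"
```

```text
F [ 0.7838 -0.0418 -0.4327] grip 0.14216812748778138 peg x,y,s -0.15577146657116264 0.6316874924885202 22.64373805346258 tool z.PEG deg 0.04394382685871002
shift cm [0.02 0.01 0.06] rot [-0.0007 -0.0002 -0.0011] rows 0.0
shift cm [0.44 0.01 1.01] rot [-0.0006  0.2616 -0.0012] rows 1.7
```

View pics/v11.png

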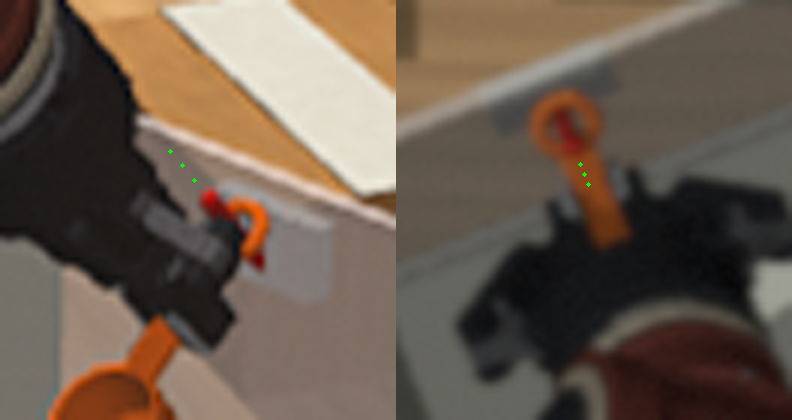

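The peg tip protrudes through the eye (side crop (208,195)). I'll tilt the scoop toward vertical before letting go.

play_rows([
  {"dx": 0.1, "dy": 0, "dz": 0.25, "rx": 0, "ry": 0.06, "rz": 0, "claw": 1},
  {"dx": 0.22, "dy": 0, "dz": 0.5, "rx": 0, "ry": 0.13, "rz": 0, "claw": 1},
  {"dx": 0.33, "dy": 0, "dz": 0.75, "rx": 0, "ry": 0.2, "rz": 0, "claw": 1},
  {"dx": 0.44, "dy": 0, "dz": 1.0, "rx": 0, "ry": 0.26, "rz": 0, "claw": 1},
  {"dx": 0.44, "dy": 0, "dz": 1.0, "rx": 0, "ry": 0.26, "rz": 0, "claw": 1},
])

```text
time: 12.25
tool_pos: [0.6731, 0.1536, 0.1276]
tool_rot: [-0.096, 0.869, 0.182, 0.449]
contact_force: [-0.7, -1.2, -0.5]
gripper_width: 0.144
```

```bash
python3 look.py 12
```

```text
F [ 0.8704  0.9211 -0.1722] grip 0.13907556787839742 peg x,y,s 0.9515480643028633 0.40799543841281083 21.447900292678007 tool z.PEG deg 14.906249894177765
```

View pics/v12.png

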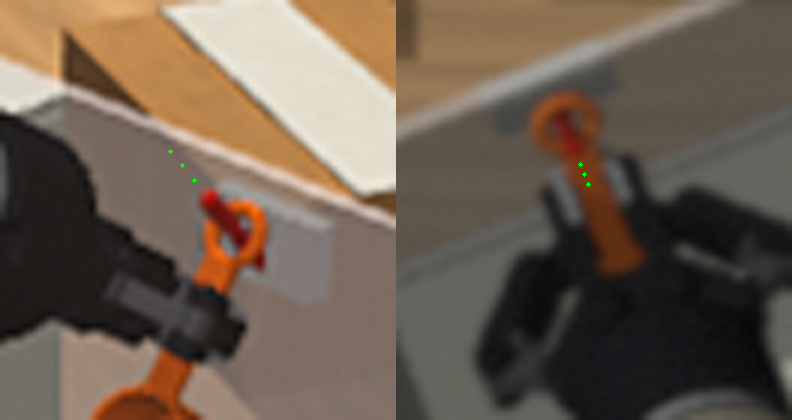

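Eye well on the peg, tip through it at (208,195). Release.

play_rows([
  {"dx": 0, "dy": 0, "dz": 0, "rx": 0, "ry": 0, "rz": 0, "claw": 0.5},
  {"dx": 0, "dy": 0, "dz": 0, "rx": 0, "ry": 0, "rz": 0, "claw": 0},
  {"dx": 0, "dy": 0, "dz": 0, "rx": 0, "ry": 0, "rz": 0, "claw": 0},
  {"dx": 0, "dy": 0, "dz": 0, "rx": 0, "ry": 0, "rz": 0, "claw": 0},
  {"dx": 0, "dy": 0, "dz": 0, "rx": 0, "ry": 0, "rz": 0, "claw": 0},
])

```text
time: 12.9
tool_pos: [0.6753, 0.1538, 0.1311]
tool_rot: [-0.095, 0.868, 0.183, 0.451]
contact_force: [-0.0, -0.1, -1.0]
gripper_width: 0.974
```

```bash
python3 look.py 13
```

```text
F [-0.178   0.1076  0.8179] grip 0.9983646311794037 peg x,y,s 0.821728161564974 0.43997264761910704 21.394207556927967 tool z.PEG deg 14.894448309209176
```

View pics/v13.png

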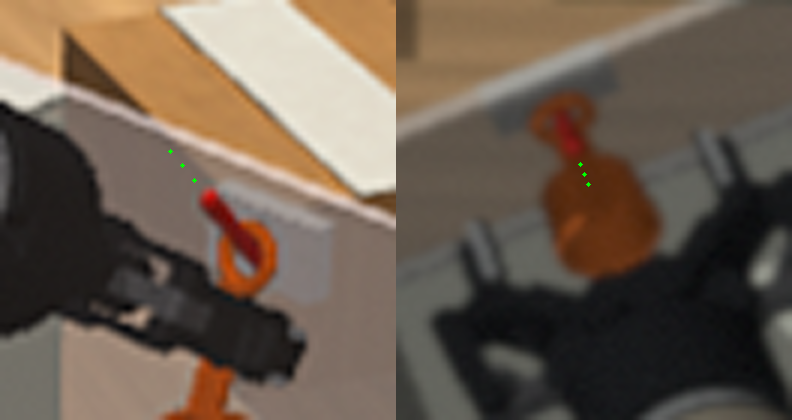

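The scoop hangs on the peg. Wait briefly and withdraw along the tool axis.

play_rows([
  {"dx": 0, "dy": 0, "dz": 0, "rx": 0, "ry": 0, "rz": 0, "claw": 0},
  {"dx": 0, "dy": 0, "dz": 0, "rx": 0, "ry": 0, "rz": 0, "claw": 0},
  {"dx": 0, "dy": 0, "dz": 0, "rx": 0, "ry": 0, "rz": 0, "claw": 0},
  {"dx": 0, "dy": 0, "dz": 0, "rx": 0, "ry": 0, "rz": 0, "claw": 0},
  {"dx": 0, "dy": 0, "dz": -0.5, "rx": 0, "ry": 0, "rz": 0, "claw": 0},
])

```text
time: 13.55
tool_pos: [0.6713, 0.1522, 0.1335]
tool_rot: [-0.095, 0.869, 0.183, 0.451]
contact_force: [-0.0, 0.3, 0.4]
gripper_width: 1.002
```

play_rows([
  {"dx": 0, "dy": 0, "dz": -2, "rx": 0, "ry": 0, "rz": 0, "claw": 0},
  {"dx": 0, "dy": 0, "dz": -4, "rx": 0, "ry": 0, "rz": 0, "claw": 0},
  {"dx": 0, "dy": 0, "dz": -7, "rx": 0, "ry": 0, "rz": 0, "claw": 0},
  {"dx": 0, "dy": 0, "dz": -10, "rx": 0, "ry": 0, "rz": 0, "claw": 0},
  {"dx": 0, "dy": 0, "dz": -13, "rx": 0, "ry": 0, "rz": 0, "claw": 0},
])

```text
time: 14.05
tool_pos: [0.5729, 0.109, 0.2087]
tool_rot: [-0.095, 0.869, 0.183, 0.45]
contact_force: [0.7, -0.1, 0.6]
gripper_width: 1.002
```

```bash
python3 look.py 14
python3 - <<'E'
from h import *
i=cv2.imread('pics/s14f.png');crop(i,270,110,430,280,3.5,'pics/s14.png');go(c2w(-67,92,300),rot(EX,-EZ))
E
```

```text
F [0.3558 0.2006 0.391 ] grip 0.9986103127019027 peg x,y,s -32.583283705192876 -0.11628338070491379 153.87100294521483 tool z.PEG deg 15.097969407237057
shift cm [  7.59 -19.07  -4.75] rot [ 0.0024 -0.9616 -0.0003] rows 6.4
```

View pics/s14.png

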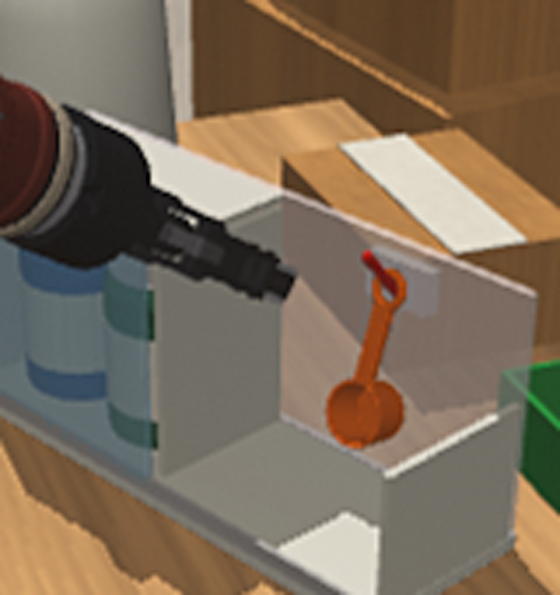

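View pics/v14.png

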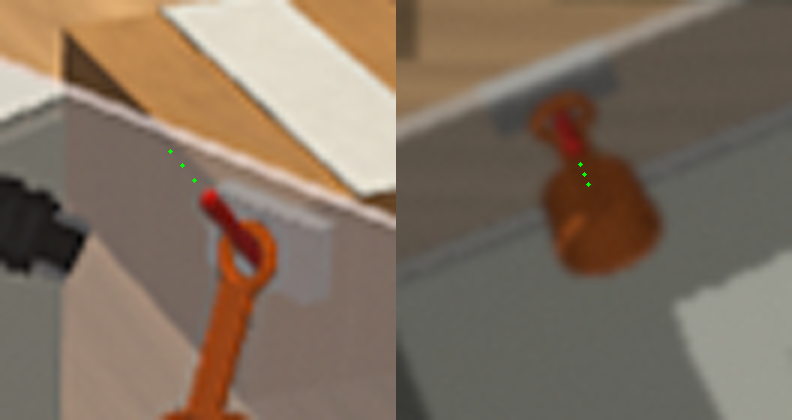

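The scoop hangs by its eye near the peg root, cup below. Back to the tab: rise and upright first.

play_rows([
  {"dx": 4, "dy": 0, "dz": -2.5, "rx": 0, "ry": -0.14, "rz": 0, "claw": 0},
  {"dx": 7.6, "dy": 0, "dz": -4.75, "rx": 0, "ry": -0.28, "rz": 0, "claw": 0},
  {"dx": 7.6, "dy": -3, "dz": -4.75, "rx": 0, "ry": -0.42, "rz": 0, "claw": 0},
  {"dx": 7.6, "dy": -6, "dz": -4.75, "rx": 0, "ry": -0.56, "rz": 0, "claw": 0},
  {"dx": 7.6, "dy": -9, "dz": -4.75, "rx": 0, "ry": -0.7, "rz": 0, "claw": 0},
])

```text
time: 14.7
tool_pos: [0.5425, 0.1944, 0.3014]
tool_rot: [-0.026, 0.97, 0.204, 0.13]
contact_force: [0.5, -0.1, 0.6]
gripper_width: 0.999
```

Run:
```python
from h import *
print(cur()[0]);go(c2w(-68,92,300),rot(EX,-EZ))
```

```text
[0.5425 0.1944 0.3014]
shift cm [-0.22 -9.96  0.05] rot [ 0.0034 -0.265  -0.001 ] rows 2.0
```

play_rows([
  {"dx": -0.2, "dy": -4, "dz": 0, "rx": 0, "ry": -0.13, "rz": 0, "claw": 0},
  {"dx": -0.2, "dy": -8, "dz": 0, "rx": 0, "ry": -0.265, "rz": 0, "claw": 0},
  {"dx": -0.22, "dy": -9.96, "dz": 0, "rx": 0.003, "ry": -0.265, "rz": 0, "claw": 0},
  {"dx": -0.22, "dy": -9.96, "dz": 0, "rx": 0.003, "ry": -0.265, "rz": 0, "claw": 0},
  {"dx": -0.22, "dy": -9.96, "dz": 0, "rx": 0.003, "ry": -0.265, "rz": 0, "claw": 0},
])

```text
time: 15.2
tool_pos: [0.5006, 0.2851, 0.299]
tool_rot: [0.0, 0.978, 0.206, -0.001]
contact_force: [0.1, -0.9, 0.5]
gripper_width: 0.999
```

Run:
```python
from h import *
print(cur()[0]);go(c2w(-68,92,194),rot(EX,-EZ))
```

```text
[0.5006 0.2851 0.299 ]
shift cm [ 0.01  0.03 10.5 ] rot [0.0005 0.0021 0.0005] rows 2.1
```

play_rows([
  {"dx": 0, "dy": 0, "dz": 3, "rx": 0, "ry": 0, "rz": 0, "claw": 0},
  {"dx": 0, "dy": 0, "dz": 6, "rx": 0, "ry": 0, "rz": 0, "claw": 0},
  {"dx": 0, "dy": 0, "dz": 9, "rx": 0, "ry": 0, "rz": 0, "claw": 0},
  {"dx": 0, "dy": 0, "dz": 10.4, "rx": 0, "ry": 0, "rz": 0, "claw": 0},
  {"dx": 0, "dy": 0, "dz": 10.4, "rx": 0, "ry": 0, "rz": 0, "claw": 0},
])

```text
time: 15.7
tool_pos: [0.4993, 0.2834, 0.1921]
tool_rot: [0.001, 0.979, 0.206, -0.003]
contact_force: [-0.3, -0.3, -0.0]
gripper_width: 1.001
```

play_rows([
  {"dx": 0, "dy": 0, "dz": 0, "rx": 0, "ry": 0, "rz": 0, "claw": 1},
  {"dx": 0, "dy": 0, "dz": 0, "rx": 0, "ry": 0, "rz": 0, "claw": 1},
  {"dx": 0, "dy": 0, "dz": 0, "rx": 0, "ry": 0, "rz": 0, "claw": 1},
  {"dx": 0, "dy": 0, "dz": 0, "rx": 0, "ry": 0, "rz": 0, "claw": 1},
  {"dx": 0, "dy": 0, "dz": 0, "rx": 0, "ry": 0, "rz": 0, "claw": 1},
])

```text
time: 16.2
tool_pos: [0.4998, 0.2837, 0.1936]
tool_rot: [0.001, 0.979, 0.206, -0.002]
contact_force: [-1.4, -0.5, 3.0]
gripper_width: 0.27
```

Run:
```python
from h import *
p,r,s=cur();print(w2c(p),s['contact_force'],s['gripper_width'])
```

```text
[-69.2103  91.4186 193.5707] [-1.4241 -0.4907  3.0299] 0.2699979647700849
```

Tab gripped (opening 23 mm). Slide shut, gently.

play_rows([
  {"dx": 0, "dy": 1.5, "dz": 0, "rx": 0, "ry": 0, "rz": 0, "claw": 1},
  {"dx": 0, "dy": 3, "dz": 0, "rx": 0, "ry": 0, "rz": 0, "claw": 1},
  {"dx": 0, "dy": 5, "dz": 0, "rx": 0, "ry": 0, "rz": 0, "claw": 1},
  {"dx": 0, "dy": 7, "dz": 0, "rx": 0, "ry": 0, "rz": 0, "claw": 1},
  {"dx": 0, "dy": 9, "dz": 0, "rx": 0, "ry": 0, "rz": 0, "claw": 1},
])

```text
time: 16.7
tool_pos: [0.5368, 0.2001, 0.1936]
tool_rot: [0.0, 0.979, 0.206, -0.002]
contact_force: [1.6, 3.4, -1.8]
gripper_width: 0.268
```

play_rows([
  {"dx": 0, "dy": 2, "dz": 0, "rx": 0, "ry": 0, "rz": 0, "claw": 1},
  {"dx": 0, "dy": 4, "dz": 0, "rx": 0, "ry": 0, "rz": 0, "claw": 1},
  {"dx": 0, "dy": 6, "dz": 0, "rx": 0, "ry": 0, "rz": 0, "claw": 1},
  {"dx": 0, "dy": 7.5, "dz": 0, "rx": 0, "ry": 0, "rz": 0, "claw": 1},
  {"dx": 0, "dy": 8.5, "dz": 0, "rx": 0, "ry": 0, "rz": 0, "claw": 1},
])

```text
time: 17.2
tool_pos: [0.5718, 0.1209, 0.1936]
tool_rot: [0.0, 0.979, 0.205, -0.002]
contact_force: [2.3, 2.8, -1.0]
gripper_width: 0.266
```

Run:
```python
from h import *
p,r,s=cur();print(w2c(p),s['contact_force'],s['gripper_width'])
```

```text
[-69.0335 -86.5666 193.5648] [ 2.2663  2.7672 -0.9674] 0.2660702210723452
```

play_rows([
  {"dx": 0, "dy": 0.4, "dz": 0, "rx": 0, "ry": 0, "rz": 0, "claw": 1},
  {"dx": 0, "dy": 0.8, "dz": 0, "rx": 0, "ry": 0, "rz": 0, "claw": 1},
  {"dx": 0, "dy": 1.1, "dz": 0, "rx": 0, "ry": 0, "rz": 0, "claw": 1},
  {"dx": 0, "dy": 1.2, "dz": 0, "rx": 0, "ry": 0, "rz": 0, "claw": 1},
  {"dx": 0, "dy": 1.2, "dz": 0, "rx": 0, "ry": 0, "rz": 0, "claw": 1},
])

```text
time: 17.7
tool_pos: [0.5765, 0.1103, 0.1936]
tool_rot: [0.0, 0.979, 0.205, -0.002]
contact_force: [1.4, 2.1, -0.9]
gripper_width: 0.271
```

play_rows([
  {"dx": 0, "dy": 0.2, "dz": 0, "rx": 0, "ry": 0, "rz": 0, "claw": 1},
  {"dx": 0, "dy": 0.4, "dz": 0, "rx": 0, "ry": 0, "rz": 0, "claw": 1},
  {"dx": 0, "dy": 0.4, "dz": 0, "rx": 0, "ry": 0, "rz": 0, "claw": 1},
])

```text
time: 18.0
tool_pos: [0.5765, 0.1102, 0.1936]
tool_rot: [-0.003, 0.978, 0.206, -0.003]
contact_force: [-4.2, 14.2, 1.6]
gripper_width: 0.271
```

Run:
```python
from h import *
p,r,s=cur();print(w2c(p),s['contact_force'],s['gripper_width'])
i=grab_frame('side');crop(i,270,110,430,280,3.5,'pics/s15.png')
```

```text
[-69.0052 -98.2899 193.5967] [-4.1656 14.1974  1.5643] 0.27085572719140283
```

View pics/s15.png

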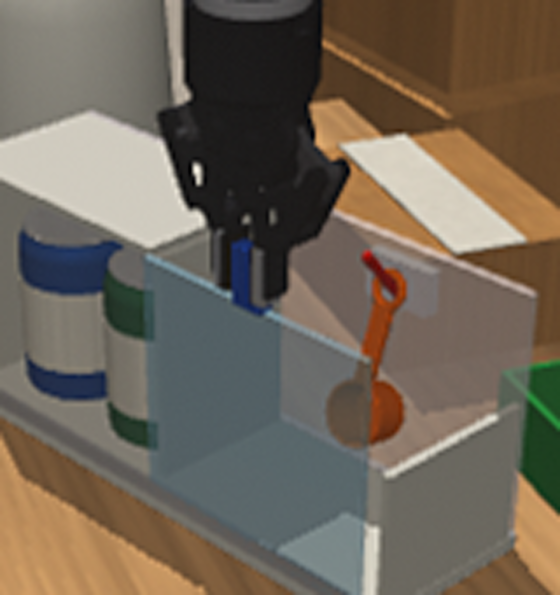

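Door at its stop (14 N, total travel 190 mm). Relax, release, rise clear.

play_rows([
  {"dx": 0, "dy": 0, "dz": 0, "rx": 0, "ry": 0, "rz": 0, "claw": 1},
  {"dx": 0, "dy": 0, "dz": 0, "rx": 0, "ry": 0, "rz": 0, "claw": 0},
  {"dx": 0, "dy": 0, "dz": 0, "rx": 0, "ry": 0, "rz": 0, "claw": 0},
  {"dx": 0, "dy": 0, "dz": 0, "rx": 0, "ry": 0, "rz": 0, "claw": 0},
  {"dx": 0, "dy": 0, "dz": 0, "rx": 0, "ry": 0, "rz": 0, "claw": 0},
])

```text
time: 18.55
tool_pos: [0.5765, 0.1099, 0.1937]
tool_rot: [-0.003, 0.979, 0.206, -0.003]
contact_force: [0.2, 0.5, 0.0]
gripper_width: 0.93
```

play_rows([
  {"dx": 0, "dy": 0, "dz": -3, "rx": 0, "ry": 0, "rz": 0, "claw": 0},
  {"dx": 0, "dy": 0, "dz": -6, "rx": 0, "ry": 0, "rz": 0, "claw": 0},
  {"dx": 0, "dy": 0, "dz": -10, "rx": 0, "ry": 0, "rz": 0, "claw": 0},
  {"dx": 0, "dy": 0, "dz": -12, "rx": 0, "ry": 0, "rz": 0, "claw": 0},
  {"dx": 0, "dy": 0, "dz": -12, "rx": 0, "ry": 0, "rz": 0, "claw": 0},
])

```text
time: 19.05
tool_pos: [0.579, 0.1091, 0.3187]
tool_rot: [-0.002, 0.979, 0.206, 0.001]
contact_force: [0.0, -0.5, 0.2]
gripper_width: 1.002
```

Run:
```python
from h import *
i=grab_frame('side');cv2.imwrite('pics/s16f.png',i);crop(i,270,110,430,280,3.5,'pics/s16.png')
h=cv2.cvtColor(i,cv2.COLOR_BGR2HSV)
print(cur()[2]['contact_force'],proj('side',c2w(-67,-98.3,224)),proj('side',c2w(-67,-88,224)))
```

```text
[-0.1361 -0.4261  0.2559] [[341.668  179.8893]] [[338.1154 178.3167]]
```

View pics/s16.png

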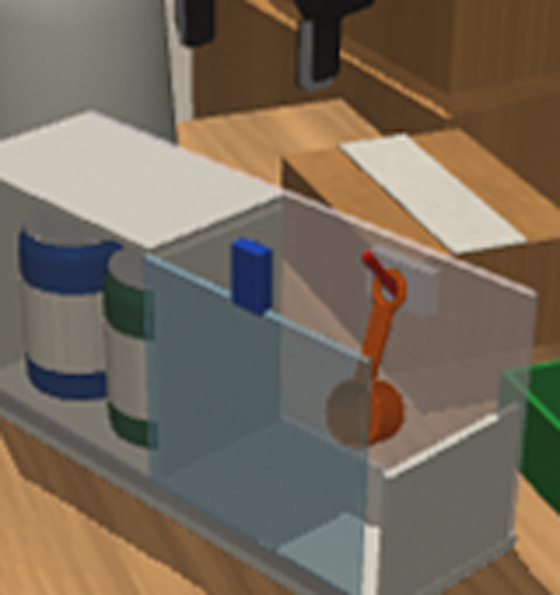

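View pics/s16f.png

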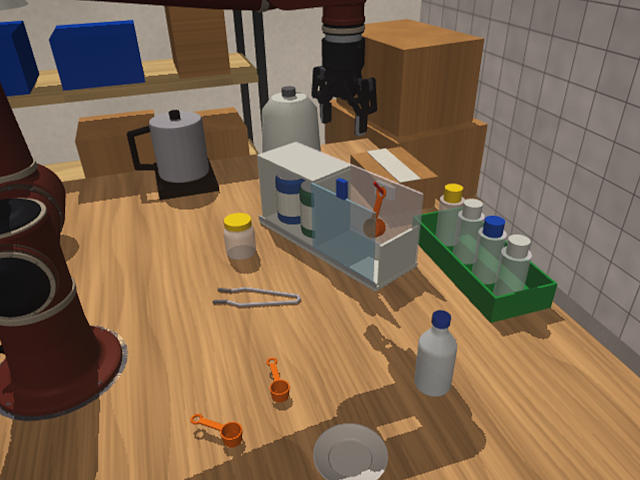

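The door is shut, with the tab top at (342,181) as predicted for shut. The scoop hangs on the peg (eye (381,192), cup (374,227)), and every other object is where it was. The gripper is clear, so I'm handing in.

```bash
python3 -c "
from plant import ticket
print(ticket.job_done())"
```

```text
the job is handed in; nothing more can be done
None
```

I slid the door fully open by its tab, hung the large orange scoop by its eye on the red peg, let go, and slid the door shut again. I handed the job in at about 19 s of the 72 s allowed.

- **Door:** it travelled 190 mm back to its stop, where the wrist force rose to 14 N with no further motion. After release the tab stood at the shut position in the side view.
- **Scoop:** the last side picture shows it hanging by its eye near the peg's root, cup below. I judged that from the picture and did not work out the eye's position in the peg's frame.
- **Other things:** in the same picture the tins, tong, bottle, saucer and jar look unmoved. The gripper was about 95 mm above the tab with no contact force.
- **Disagreements:** the two cameras and the arm's own position differed by 2–3 mm on where the peg and eye were. I corrected for this from the pictures before threading, and felt no contact as the eye went onto the peg.

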